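Change over the ring-drying booth

TASK

The lacquered rings in the small clear booth are dry. Raise its sash all the way, turn the turntable so that the ring stands come out to the front, and set every one of them upright on the floor of the wooden tray; stand the T-shaped earring stand from the dark slate upright on the turntable and turn it round until it is well inside the booth behind the sash; then gently lower the sash fully and leave it shut. Do not shift the other things on the bench.

Things in the scene. Friction and masses are not known exactly. Their poses are not given: they have to be found in the camera images.
- turntable_center (a point): point on the axis of a plywood turntable, on its floor, 30 mm above the bench; axes are the booth's: x into the booth, y to its left, z up. The turntable is a round tray of 155 mm outer radius with a rim wall 8 mm thick, 30 mm high over its floor (rim top 60 mm above the bench, underside 18 mm). Its front part is in the open, its back part inside the booth
- booth: clear-walled drying booth, fixed; origin on the bench under the turntable's axis, x into the booth. The sash plane is at x = +30 mm and crosses the turntable; behind it clear walls and a clear roof, 400 mm wide, 165 mm high, back wall at x = 278 mm. Sash guide posts at x = 30, y = -198 and +198 mm, 245 mm high
- turntable (a joint): angle of the turntable, rad, grows anticlockwise seen from above; it turns freely and endlessly either way, with hardly any friction
- sash (a joint): height of the clear vertical sash above its shut position, m: 0 shut, 0.08 fully up (both stops). It stays where it is left: about 10 N lifts it, 3 N pushes it down. Shut, its lower edge is 64 mm above the bench, just over the turntable's rim, so that no stand can pass under it; fully up, all of them pass
- sash_handle (a point): centre of the sash's handle: a dark level bar 140 mm long (along the booth's y), 14 by 14 mm, on two posts 64 mm either side of its centre, with 31 mm free between the bar and the sash's top edge below; nothing above it; 202 mm above the bench when shut, 282 mm when fully up
- ring_stand1: ring display stand: round base 52 mm across and 14 mm thick, on it an upright round stem 26 mm across, 66 mm tall in all, a brass ring low on the stem; origin at the centre of its underside, z up along the stem; starts on the turntable inside the booth; absent (None) in some starts
- ring_stand2: ring display stand: round base 52 mm across and 14 mm thick, on it an upright round stem 26 mm across, 66 mm tall in all, a brass ring low on the stem; origin at the centre of its underside, z up along the stem; starts on the turntable inside the booth; absent (None) in some starts
- ring_stand3: ring display stand: round base 52 mm across and 14 mm thick, on it an upright round stem 26 mm across, 66 mm tall in all, a brass ring low on the stem; origin at the centre of its underside, z up along the stem; starts on the turntable inside the booth; absent (None) in some starts
- tray: shallow wooden tray, fixed, 240 mm (its x) by 130 mm (its y), 25 mm high, walls 5 mm, floor 5 mm thick; origin at the centre of its underside
- bar_stand: T-shaped brass earring stand: square wooden base 54 mm, 14 mm thick, a 12 mm square post and on top a bar 60 mm long (along its y), 12 mm wide, 14 mm high, 76 mm tall in all, the bar's middle at 69 mm; origin at the centre of its underside, z up; starts on the dark slate, a fixed slab 140 mm square and 12 mm thick
- gift_box1: bystander: white box 85 x 60 x 30 mm
- gift_box2: bystander: white box 90 x 70 x 35 mm
- bench_block: bystander: steel bench block 75 x 75 x 25 mm
- amber_jar: bystander: amber jar 52 mm across, 75 mm tall
- brass_cup: bystander: brass cup 56 mm across, 45 mm tall
- mallet: bystander: hammer 220 mm long, lying
- white_tub: bystander: white tub 76 mm across, 40 mm tall
Things that resemble listed ones, but are neither listed nor needed, are in the scene too. Leave any blue look-alike of the bar_stand alone.

How it is judged (in metres and radians):
On the way, in this order (a step that is already met when the one before it is completed fails the run):
1. the sash is raised all the way (within 10 mm of its upper stop) (value of joint sash above 0.07 m), for 0.2 s.
2. every ring stand stands in the tray, and the T-shaped stand stands on the turntable well inside the booth (x of ring_stand1 in the frame of tray between -0.105 and 0.105 m and y of ring_stand1 in the frame of tray between -0.05 and 0.05 m and z of each of ring_stand1, ring_stand2, ring_stand3 in the frame of tray below 0.012 m and angle between each of ring_stand1, ring_stand2, ring_stand3, bar_stand's own z axis and vertical below 0.1 rad and linear speed of each of ring_stand1, ring_stand2, ring_stand3, bar_stand below 0.05 m/s and x of ring_stand2 in the frame of tray between -0.105 and 0.105 m and y of ring_stand2 in the frame of tray between -0.05 and 0.05 m and x of ring_stand3 in the frame of tray between -0.105 and 0.105 m and y of ring_stand3 in the frame of tray between -0.05 and 0.05 m and x of bar_stand in the frame of turntable_center above 0.055 m and horizontal distance between bar_stand and turntable_center below 0.125 m and z of bar_stand in the frame of turntable_center between -0.008 and 0.008 m), for 0.3 s.
At the end, for the whole second after the job is handed in: every ring stand is upright (within 6 degrees) on the tray's floor, its middle at least 15 mm inside the tray's outer sides; the T-shaped stand is upright on the turntable's floor, its middle at least 25 mm behind the sash plane; the sash is shut to within 6 mm; all at rest (all of step 2 and value of joint sash below 0.006 m and velocity of joint turntable between -0.1 and 0.1 rad/s); the robot touches nothing.
It fails at once if a bystander is moved by more than 30 mm (distance of any of gift_box1, gift_box2, bench_block, amber_jar, brass_cup, mallet, white_tub from where it was at the start of the episode above 0.03 m).
It fails at once if the sash is slammed down (faster than 0.5 m/s) (velocity of joint sash below -0.5 m/s).
Of ring_stand1, ring_stand2, ring_stand3 only 2 to 3 are there at a start; the rules pass over those that are not, and their reading is None.
At some moment in a run one of bar_stand may be knocked a few centimetres aside while the robot is not near it.
Once in a run the grip may slacken for a moment while it holds something.
It also fails if it takes over 210 s, if anything falls off the work surface, if the arm or the gripper's body presses on something with over 40 N, if the wrist force passes 120 N, or if a joint passes its speed limit or range.

ROBOT

A 6-joint arm with a two-finger parallel gripper is mounted at the origin on the work surface. World frame = base frame: x ahead of the robot, y to its left, z up, the work surface at z = 0. Lengths are in mm, angles in rad, forces in N, time in s.
With the tool pointing down it reaches from about 275 to 750 mm from the base axis. Payload 10.2 kg.
Tool frame: the origin (TCP) lies midway between the tips of the shut fingers; the grasp point (between the pads) lies 19 mm behind it; x points along the fingers, y is the direction in which the jaws open and shut, and the axes are right-handed (so a half turn about x gives the same grasp; the last joint's range is limited). The gripper opens to 85 mm and grips with 20 to 120 N. Pads are 22 mm wide; open, the fingers measure 114 mm over their backs; the gripper's body (76 mm by 85 mm) begins 54 mm behind the grasp point. The pads swing forward as they close: fully open they stand 13 mm farther back than shut.
Start: joints at [-1.436, 0.313, 1.498, -0, 1.331, -0.223], TCP at [183.85, -491.762, 231.294] pointing down, gripper open.
Joint ranges: [-2.94, 2.94], [-0.97, 2.17], [0.19, 2.56], [-1.23, 4.37], [0.02, 3.11], [-2.88, 2.88]. Speed limits (rad/s): [2.39, 2.39, 3.01, 3.14, 3.14, 3.14].

INTERFACE

Orientations are given as a unit quaternion [w, x, y, z].
In Python, from rig import ctrl gives the robot as it stands.
- The arm moves only by the tool arm_command, never from a script. Its argument "plan" is a list of rows, each a list of 5 numbers: the shift along the tool's x, y, z in m, then the turn about the tool's x in rad, then the opening, from 0 (shut) to 1 (fully open). A call has 1 to 12 rows; each row shifts and turns the commanded pose from where the row before left it, along the tool's axes as they then stand; what a row does not reach is not made up. A row lasts 1/8 s, in which the tool goes at most 62.5 mm and 10.7 degrees, less where a joint would pass 70% of its speed; a pose out of reach is approached as far as the arm can. A call with a gripper value outside its range is refused whole. The fingers move at their own pace and stop on an object; "squeeze" is the grip in N (left out, the last holds). Time passes only in rows, so rows that do not move let the fingers close. It gives the time, the measured TCP pose, the force and the opening at its end, in the units of the state.
- ctrl.sense(): the state, without advancing time (a new reading comes with each control period).
- ctrl.capture(name): name is "scene" or "side" or "wrist"; returns a dict with "color" (400x640x3 uint8, red, green, blue), "fx", "fy", "cx", "cy" (pixels), "xyz" and "orientation" of the camera in the world; the wrist camera has in their place "hand_eye" (4x4, takes a point from camera to tool coordinates, whose origin is the TCP and whose axes are the tool frame's). Camera axes: x right, y up, looking along -z (the intrinsics and any distortion apply to the point x, -y, -z); pixel columns grow to the right and rows downward; lengths in mm; the calibration is good to about 2 mm. A picture is of the moment at which its call begins: read the wrist's pose just before it. There is no depth.
- ctrl.finish_job(): hands the job in, once; it reports no verdict.
Trained networks look in the newest picture that a camera, given by its name, has taken for a name from the list of things; names that differ only in an ending like _2 or _b are one class to them, and where a whole thing is asked for, a point or a joint stands for the part that bears it (a point fixed in the world has none). Each returns a list of dicts, best first, with "score" (0 to 1); they miss things now and then, are a little off and sometimes report something else, mostly with a low value. They report only what shows in the picture. A call takes as long as a camera call. They do not tell look-alikes from the thing itself.
- ctrl.spot_in(camera, query): "uv" ([column, row] in pixels, amid what is visible of it).
- ctrl.regions_of(camera, query): "mask" (400x640 bool, what is visible of it) and "uv" ([column, row] in pixels, amid what is visible of it).
- ctrl.place_of(camera, query): "uv" ([column, row] in pixels: a listed point, or the origin of a listed thing).
The state is a dict: "time_s": time; "joints": joint angles; "dq": joint speeds; "tau": joint torques, N m; "eef_pos": TCP position; "ee_rot": TCP orientation; "force": force on the tool from outside, world axes, zero at the start; "wrist_torque": the same for the moment, N m; "grip_width": opening from 0.0 (shut) to 1.0 (fully open).
Only numpy, scipy, OpenCV 4.12 (cv2) and the standard library are available. Lean on these libraries where they do the work, as an engineer would, in place of code of your own. Each camera call takes 0.05 s, during which the arm holds its last target.

## Working session

There is one attempt and no reset: what is moved stays moved. The work goes in short steps, Python scripts to look and compute and a tool call to move; the robot and the scene stay as the last step left them, time stands still between calls to the robot, and variables do not carry over. Pictures are saved under pics/ and viewed, and the job is handed in when it is done.

Besides the shell and the picture viewer there is one more tool, called as name([rows], argument=value, ...), one row to a line, values as JSON. arm_command: Moves the arm, as the interface text tells. Its arguments: {"type":"object","properties":{"plan":{"type":"array"},"squeeze":{"type":"number"}},"required":["plan"]}

```bash
ls -la; mkdir -p pics; cat > h.py <<'E'
import numpy as np, cv2
from rig import ctrl
from scipy.spatial.transform import Rotation as R
def q2R(q): return R.from_quat([q[1],q[2],q[3],q[0]]).as_matrix()
def cap(cam,fn=None):
    s=ctrl.sense(); c=ctrl.capture(cam)
    if cam=='wrist':
        T=np.eye(4);T[:3,:3]=q2R(s['ee_rot']);T[:3,3]=s['eef_pos']
        M=T@np.array(c['hand_eye'])
    else:
        M=np.eye(4);M[:3,:3]=q2R(c['orientation']);M[:3,3]=c['xyz']
    c['M']=M
    if fn: cv2.imwrite('pics/'+fn,cv2.cvtColor(c['color'],cv2.COLOR_RGB2BGR))
    return c
def ray(c,uv):
    d=np.array([(uv[0]-c['cx'])/c['fx'],-(uv[1]-c['cy'])/c['fy'],-1.0])
    d=c['M'][:3,:3]@d; return c['M'][:3,3],d/np.linalg.norm(d)
def onz(c,uv,z):
    o,d=ray(c,uv); return o+d*(z-o[2])/d[2]
def proj(c,p):
    q=np.linalg.inv(c['M'])@np.append(p,1); return np.array([c['cx']+c['fx']*q[0]/-q[2],c['cy']-c['fy']*q[1]/-q[2]])
def tri(L):
    A=np.zeros((3,3));b=np.zeros(3)
    for c,uv in L:
        o,d=ray(c,uv);P=np.eye(3)-np.outer(d,d);A+=P;b+=P@o
    x=np.linalg.solve(A,b)
    return x,[float(np.linalg.norm((np.eye(3)-np.outer(d,d))@(x-o))) for o,d in [ray(c,u) for c,u in L]]
E
python3 - <<'E'
from h import *
for n in ['scene','side','wrist']:
    c=cap(n,n+'0.png'); print(n,[k for k in c],c['fx'],c['fy'],c['cx'],c['cy'],c['M'].round(2).tolist())
print(ctrl.sense())
E
```

```text
total 12
drwxr-xr-x  3 agent agent 4096 Dec  6 14:27 .
drwxr-xr-x 23 root  root  4096 Dec  6 14:27 ..
drwxr-xr-x  2 agent agent 4096 Dec  6 14:27 pics
scene ['color', 'fx', 'fy', 'cx', 'cy', 'xyz', 'orientation', 'M'] 491.35703739501906 491.35703739501906 324.54188364711246 199.66795190212116 [[-0.97, -0.21, 0.12, 718.05], [0.24, -0.84, 0.49, 829.05], [-0.0, 0.5, 0.86, 1603.45], [0.0, 0.0, 0.0, 1.0]]
side ['color', 'fx', 'fy', 'cx', 'cy', 'xyz', 'orientation', 'M'] 492.31986067846515 492.31986067846515 313.8795695185026 194.07968410393337 [[0.72, 0.51, -0.47, -179.49], [-0.69, 0.51, -0.51, -703.33], [-0.02, 0.69, 0.72, 1182.69], [0.0, 0.0, 0.0, 1.0]]
wrist ['color', 'fx', 'fy', 'cx', 'cy', 'hand_eye', 'M'] 310.20867512035005 310.20867512035005 327.09856243445034 199.71345540485984 [[0.35, 0.9, 0.27, 254.55], [-0.94, 0.33, 0.1, -467.19], [-0.0, -0.29, 0.96, 373.14], [0.0, 0.0, 0.0, 1.0]]
{'time_s': 0.15, 'joints': array([-1.43639406e+00,  3.13327396e-01,  1.49827099e+00, -8.58499932e-06,
        1.33099990e+00, -2.23408320e-01]), 'dq': array([ 2.02339340e-05, -1.64562440e-03, -2.85640774e-03, -1.94864062e-03,
       -1.20815736e-03, -8.81494953e-04]), 'tau': array([ 1.70886913e-03, -4.12370145e+01, -2.59797192e+01, -1.42302288e-04,
        3.21510466e-03,  3.34716754e-05]), 'eef_pos': array([ 183.82301651, -491.55481092,  230.86033741]), 'ee_rot': array([ 0.12547675,  0.69583337,  0.1261874 , -0.69580762]), 'force': array([-0.2358924 ,  0.14200002, -0.33513355]), 'wrist_torque': array([ 0.03528756, -0.01352389, -0.04259058]), 'grip_width': 0.9984163516451925}
```

View pics/scene0.png

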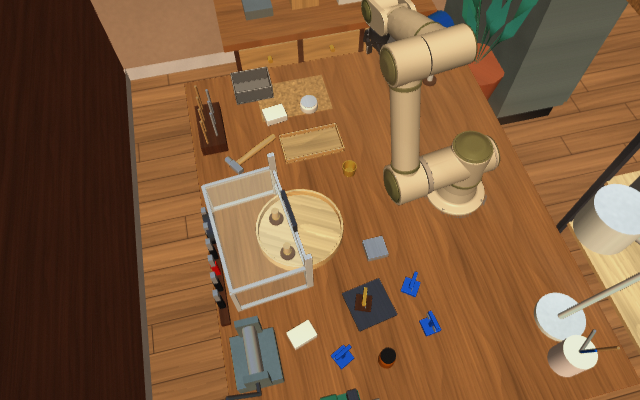

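View pics/side0.png

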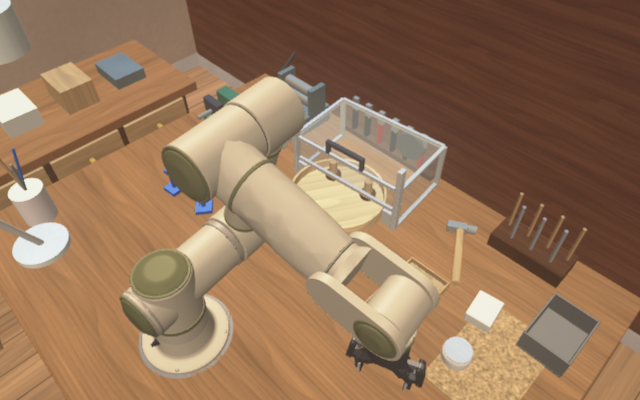

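View pics/wrist0.png

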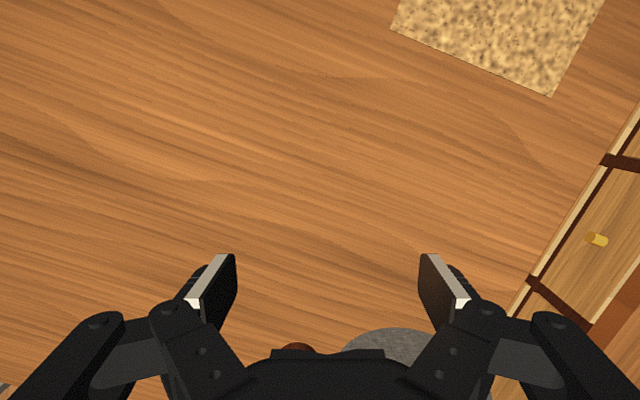

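```bash
python3 - <<'E'
from h import *
C={n:cap(n) for n in ['scene','side']}
for q in ['turntable_center','booth','turntable','sash','sash_handle','ring_stand1','tray','bar_stand','gift_box1','gift_box2','bench_block','amber_jar','brass_cup','mallet','white_tub']:
  for n in C:
    try:
        r=ctrl.place_of(n,q)
        print(q,n,[(np.round(d['uv'],1).tolist(),round(d['score'],2)) for d in r])
    except Exception as e: print(q,n,e)
E
```

```text
turntable_center scene [([297.9, 229.6], 0.72)]
turntable_center side [([337.1, 199.4], 0.81), ([335.2, 204.3], 0.25)]
booth scene [([301.4, 234.6], 0.73), ([272.1, 114.9], 0.23)]
booth side [([335.7, 202.5], 0.75)]
turntable scene it knows: amber_jar, bar_stand, bench_block, booth, brass_cup, gift_box, mallet, ring_stand, sash_handle, tray, turntable_center, white_tub
turntable side it knows: amber_jar, bar_stand, bench_block, booth, brass_cup, gift_box, mallet, ring_stand, sash_handle, tray, turntable_center, white_tub
sash scene it knows: amber_jar, bar_stand, bench_block, booth, brass_cup, gift_box, mallet, ring_stand, sash_handle, tray, turntable_center, white_tub
sash side it knows: amber_jar, bar_stand, bench_block, booth, brass_cup, gift_box, mallet, ring_stand, sash_handle, tray, turntable_center, white_tub
sash_handle scene [([284.0, 207.3], 0.97), ([349.3, 174.9], 0.48)]
sash_handle side [([343.8, 151.9], 0.82)]
ring_stand1 scene []
ring_stand1 side [([332.7, 177.2], 0.54), ([367.6, 193.9], 0.48)]
tray scene [([313.7, 146.3], 0.93)]
tray side []
bar_stand scene [([428.9, 3
[... 161 characters left out ...]
cene [([300.5, 335.6], 0.96), ([273.2, 116.7], 0.78), ([349.3, 169.6], 0.58)]
gift_box1 side [([480.3, 312.8], 0.93), ([279.7, 137.7], 0.62)]
gift_box2 scene [([300.5, 335.6], 0.96), ([273.2, 116.7], 0.78), ([349.3, 169.6], 0.58)]
gift_box2 side [([480.3, 312.8], 0.93), ([279.7, 137.7], 0.62)]
bench_block scene [([375.5, 251.0], 0.7)]
bench_block side []
amber_jar scene [([385.9, 360.9], 0.65), ([286.6, 206.3], 0.56)]
amber_jar side [([457.5, 256.6], 0.62)]
brass_cup scene [([256.7, 150.9], 0.59)]
brass_cup side []
mallet scene [([253.7, 153.0], 0.61)]
mallet side [([458.3, 254.4], 0.91), ([278.6, 137.0], 0.46)]
white_tub scene [([309.2, 105.2], 0.77)]
white_tub side [([456.1, 357.7], 0.88)]
```

The scene camera shows the booth with two ring stands at about (275,215) and (288,250), the tray at (313,143), the slate with the brass T-stand at (363,300), and blue look-alikes at (411,285), (430,325) and (343,357). Next I measure positions and zoom in.

```bash
python3 - <<'E'
from h import *
C={n:cap(n) for n in ['scene','side']}
s,d=C['scene'],C['side']
print('tc',tri([(s,(297.9,229.6)),(d,(337.1,199.4))]))
print('booth',tri([(s,(301.4,234.6)),(d,(335.7,202.5))]))
print('handle',tri([(s,(284,207.3)),(d,(343.8,151.9))]))
for nm,uv,z in [('tc',(297.9,229.6),30),('handle',(284,207.3),202),('rsA',(275,217),30),('rsB',(288,253),30),('tray',(313.7,146.3),0),('bar',(361.6,302.9),12),('cup',(349.3,169),20),('block',(375.5,251),0),('amber',(386,361),0),('tub',(309,105),0),('gb1',(300.5,335.6),0),('gb2',(273,116.7),0)]:
    print(nm,onz(s,uv,z).round(0))
im=cv2.cvtColor(s['color'],cv2.COLOR_RGB2BGR)
cv2.imwrite('pics/s_booth.png',cv2.resize(im[140:320,190:410],None,fx=3.5,fy=3.3,interpolation=cv2.INTER_CUBIC))
im=cv2.cvtColor(d['color'],cv2.COLOR_RGB2BGR)
cv2.imwrite('pics/d_booth.png',cv2.resize(im[80:240,270:470],None,fx=3.7,fy=3.7,interpolation=cv2.INTER_CUBIC))
im=cv2.cvtColor(s['color'],cv2.COLOR_RGB2BGR)
cv2.imwrite('pics/s_slate.png',cv2.resize(im[230:390,280:460],None,fx=3.7,fy=3.7,interpolation=cv2.INTER_CUBIC))
E
```

```text
tc (array([615.37664026,  36.64843855,  22.408485  ]), [4.631872961758318, 4.63187296175832])
booth (array([610.71177375,  45.57148942,   1.95471231]), [1.021884179594899, 1.021884179594709])
handle (array([649.95147238,  40.5297589 , 203.92260379]), [8.844365185428538, 8.844365185428533])
tc [620.  37.  30.]
handle [657.  33. 202.]
rsA [689. -33.  30.]
rsB [673. 118.  30.]
tray [ 475. -329.    0.]
bar [471. 347.  12.]
cup [ 369. -175.   20.]
block [368. 173.   0.]
amber [447. 545.   0.]
tub [ 444. -545.    0.]
gb1 [693. 401.   0.]
gb2 [ 605. -519.    0.]
```

View pics/s_booth.png

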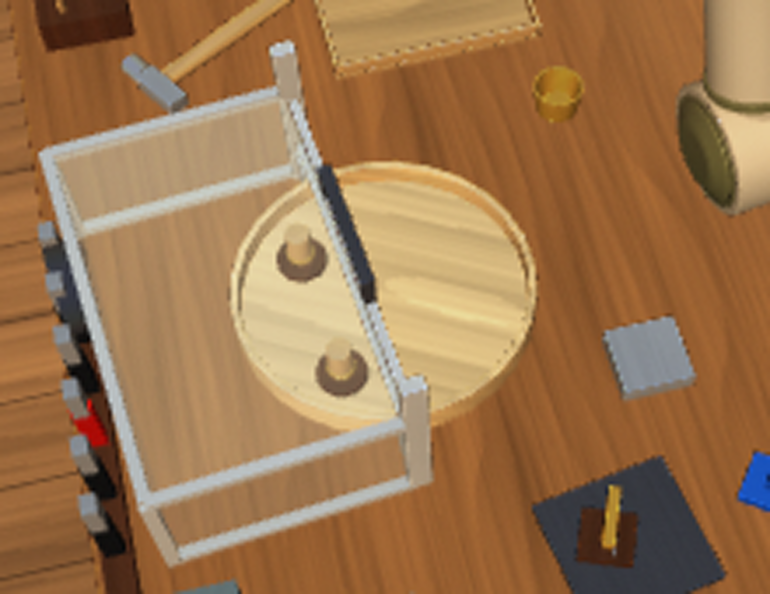

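View pics/d_booth.png

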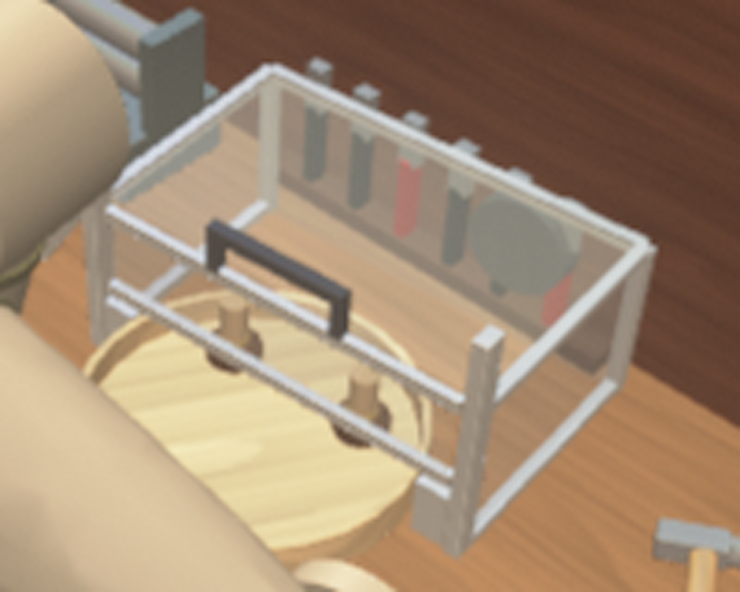

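View pics/s_slate.png

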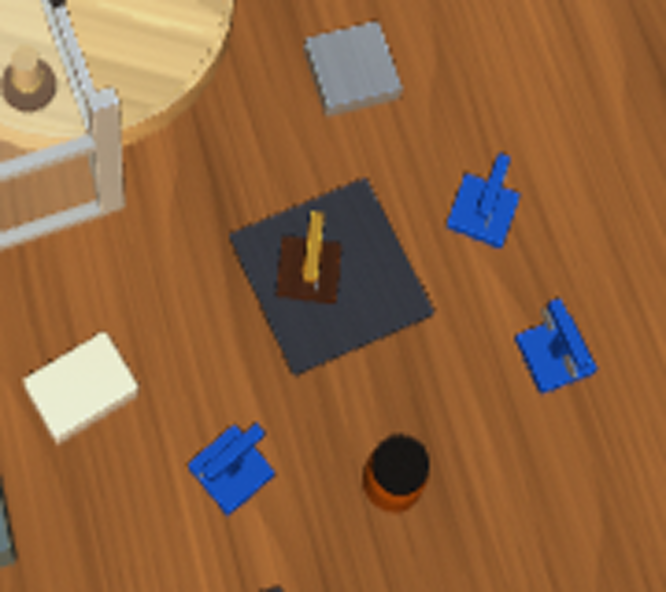

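```bash
cat > booth.py <<'E'
from h import *
from scipy.optimize import least_squares
s,d=cap('scene'),cap('side')
obs=[(s,(271.1,155.2),(30,-198,245)),(s,(308.3,256.1),(30,198,245)),(d,(401.9,170.5),(30,-198,245)),
(s,(202.9,187),(278,-200,165)),(s,(232.3,291.5),(278,200,165)),(d,(343.5,98.9),(278,200,165)),(d,(445.7,146.2),(278,-200,165)),
(s,(297.9,229.6),(0,0,30)),(d,(337.1,199.4),(0,0,30))]
def T(p,q):
    c,t=np.cos(p[2]),np.sin(p[2]);return np.array([p[0]+c*q[0]-t*q[1],p[1]+t*q[0]+c*q[1],q[2]])
f=lambda p:np.concatenate([proj(c,T(p,q))-uv for c,uv,q in obs])
r=least_squares(f,[615,40,0],x_scale=[10,10,.1],loss='soft_l1')
p=r.x
if __name__=='__main__':
    print(p,f(p).reshape(-1,2).round(1).tolist())
    for e in [(30,0),]: print(e,T(p,(e[0],e[1],0)))
    for uv in [(283.1,191.5),(295.7,230)]:
        print(onz(s,uv,202))
    for uv in [(327.3,141.6),(362.7,160.3)]: print(onz(d,uv,209))
    print('handle off',np.cos(p[2]),np.sin(p[2]))
    print('tri rs', )
E
python3 booth.py
```

```text
[6.13054584e+02 3.88033668e+01 9.71112761e-02] [[-0.8, -1.0], [-0.7, -0.2], [0.2, 0.3], [0.2, 0.1], [-0.7, 0.7], [-0.6, 0.7], [-1.8, 1.0], [1.9, -0.1], [0.4, -2.0]]
(30, 0) [642.91323579  41.71212815   0.        ]
[647.588183   -26.52454645 202.        ]
[637.44944701 123.71539064 202.        ]
[635.51998671 107.68592304 209.        ]
[648.6274773  -25.00643165 209.        ]
handle off 0.9952884045423891 0.0969587117461121
tri rs
```

```bash
cat > go.py <<'E'
from h import *
def plan(tgt,psi=None,n=None,half=True):
    s=ctrl.sense();Rm=q2R(s['ee_rot']);p=np.array(s['eef_pos'])
    cur=np.arctan2(Rm[1,1],Rm[0,1]); tgt=np.array(tgt,float)
    if psi is None: psi=cur
    dpsi=(psi-cur+np.pi)%(2*np.pi)-np.pi
    if half: dpsi=(psi-cur+np.pi/2)%np.pi-np.pi/2
    d=tgt-p
    if n is None: n=int(np.ceil(max(np.linalg.norm(d)/45,abs(dpsi)/.15,1)))
    print('t',round(s['time_s'],2),'pos',p.round(1),'psi',round(cur,3),'j',np.round(s['joints'],2),'F',s['force'].round(1),'g',round(s['grip_width'],3),'toolx',Rm[:,0].round(3))
    print('d',d.round(1),'dpsi',round(dpsi,3),'n',n)
    for i in range(n):
        a=cur+dpsi*i/n
        # tool axes ideal down: x=(0,0,-1), y=(cos a,sin a), z=x cross y
        y=np.array([np.cos(a),np.sin(a),0]);x=np.array([0,0,-1.]);z=np.cross(x,y)
        st=d/n/1000
        print([round(float(v),4) for v in (st@x,st@y,st@z,-dpsi/n)])
E
python3 - <<'E'
from go import *
plan([590,37,330],0.097)
s=ctrl.sense();print(q2R(s['ee_rot']).round(3))
E
```

```text
t 1.75 pos [ 183.8 -491.8  231.3] psi -1.213 j [-1.44  0.31  1.5   0.    1.33 -0.22] F [-0.2  0.3  0.1] g 0.998 toolx [ 0.  0. -1.]
d [406.2 528.8  98.7] dpsi 1.31 n 15
[-0.0066, -0.0235, -0.0377, -0.0873]
[-0.0066, -0.0202, -0.0396, -0.0873]
[-0.0066, -0.0166, -0.0412, -0.0873]
[-0.0066, -0.013, -0.0425, -0.0873]
[-0.0066, -0.0092, -0.0435, -0.0873]
[-0.0066, -0.0054, -0.0441, -0.0873]
[-0.0066, -0.0015, -0.0444, -0.0873]
[-0.0066, 0.0024, -0.0444, -0.0873]
[-0.0066, 0.0062, -0.044, -0.0873]
[-0.0066, 0.01, -0.0433, -0.0873]
[-0.0066, 0.0138, -0.0423, -0.0873]
[-0.0066, 0.0174, -0.0409, -0.0873]
[-0.0066, 0.0209, -0.0392, -0.0873]
[-0.0066, 0.0243, -0.0372, -0.0873]
[-0.0066, 0.0274, -0.035, -0.0873]
[[ 0.     0.35  -0.937]
 [ 0.    -0.937 -0.35 ]
 [-1.    -0.    -0.   ]]
```

arm_command([
  [-0.0066,-0.0235,-0.0377,-0.0873,1],
  [-0.0066,-0.0202,-0.0396,-0.0873,1],
  [-0.0066,-0.0166,-0.0412,-0.0873,1],
  [-0.0066,-0.013,-0.0425,-0.0873,1],
  [-0.0066,-0.0092,-0.0435,-0.0873,1],
  [-0.0066,-0.0054,-0.0441,-0.0873,1],
  [-0.0066,-0.0015,-0.0444,-0.0873,1],
  [-0.0066,0.0024,-0.0444,-0.0873,0.5],
  [-0.0066,0.0062,-0.044,-0.0873,0.5],
  [-0.0066,0.01,-0.0433,-0.0873,0.5],
  [-0.0066,0.0138,-0.0423,-0.0873,0.5],
  [-0.0066,0.0174,-0.0409,-0.0873,0.5],
])

```text
time_s: 3.25
eef_pos: [509.5, -67.5, 310.8]
ee_rot: [0.458, 0.539, 0.458, -0.539]
force: [-0.5, -0.8, 0.3]
grip_width: 0.5
```

```bash
python3 - <<'E'
from go import *
plan([590,37,330],0.097)
cap('wrist','w1.png')
E
```

```text
t 3.25 pos [509.5 -67.5 310.8] psi -0.162 j [-0.36  0.24  1.38 -0.    1.51 -0.2 ] F [-0.5 -0.8  0.3] g 0.5 toolx [ 0. -0. -1.]
d [ 80.5 104.5  19.2] dpsi 0.259 n 3
[-0.0064, 0.0209, -0.0387, -0.0865]
[-0.0064, 0.0241, -0.0368, -0.0865]
[-0.0064, 0.0272, -0.0345, -0.0865]
```

View pics/w1.png

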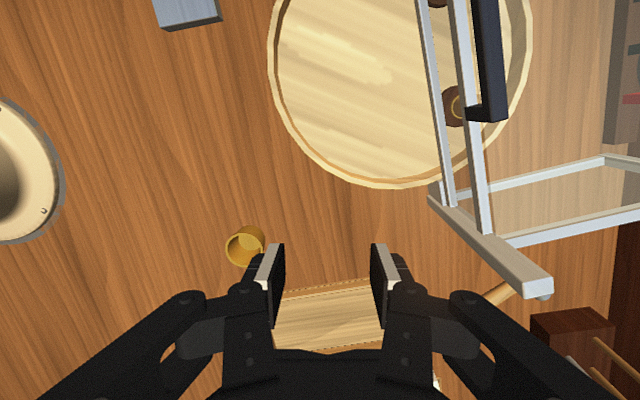

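arm_command([
  [-0.0064,0.021,-0.026,-0.0865,0.5],
  [-0.0064,0.024,-0.024,-0.0865,0.5],
  [-0.0064,0.027,-0.021,-0.0865,0.5],
  [0,0,0,0,0.5],
])

```text
time_s: 3.8
eef_pos: [587.3, -2.2, 329.3]
ee_rot: [0.523, 0.475, 0.524, -0.475]
force: [0.2, -0.3, -0.2]
grip_width: 0.5
```

```bash
python3 - <<'E'
from go import *
plan([643,42,280],0.097)
c=cap('wrist','w2.png')
for q in ['sash_handle','turntable_center','ring_stand1','booth']:
    print(q,[(np.round(d['uv'],1).tolist(),round(d['score'],2)) for d in ctrl.place_of('wrist',q)])
E
```

```text
t 3.8 pos [587.3  -2.2 329.3] psi 0.097 j [-0.2   0.41  1.1   0.    1.62 -0.3 ] F [ 0.2 -0.3 -0.2] g 0.5 toolx [-0.  0. -1.]
d [ 55.7  44.2 -49.3] dpsi 0.0 n 2
[0.0246, 0.0298, -0.0193, -0.0002]
[0.0246, 0.0298, -0.0193, -0.0002]
sash_handle [([396.8, 148.7], 0.71), ([176.9, 16.4], 0.44)]
turntable_center [([345.2, 130.6], 0.64), ([176.7, 13.2], 0.23)]
ring_stand1 []
booth [([346.4, 129.3], 0.81)]
```

View pics/w2.png

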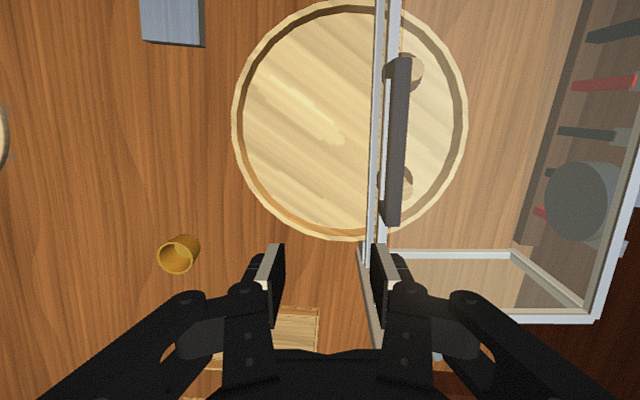

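```bash
python3 - <<'E'
from go import *
c=cap('wrist')
for uv in [(398.5,60),(394,225)]: print(onz(c,uv,209))
print('handle',onz(c,(396.8,148.7),202)); print('tc',onz(c,(345.2,130.6),30))
for uv in [(231,118),(469,120),(350,0),(350,240)]: print(onz(c,uv,60))
E
```

```text
[632.54766753 107.28304648 209.        ]
[650.32730325 -29.5523111  209.        ]
handle [643.67275617  38.23760082 202.        ]
tc [608.43912249  37.23274784  30.        ]
[458.60652425  41.64691811  60.        ]
[763.83519144  67.27290604  60.        ]
[595.94272391 187.45477433  60.        ]
[ 630.26218034 -113.93901642   60.        ]
```

arm_command([
  [0.02,0.0292,-0.0184,-0.006,0.5],
  [0.02,0.0292,-0.0184,-0.007,0.5],
  [0,0,0,0,0.5],
  [0.03,0,0,0,0.5],
  [0.03,0,0,0,0.5],
  [0.03,0,0,0,0.5],
  [0.014,0,0,0,0.5],
  [0,0,0,0,0.5],
])

```text
time_s: 5.1
eef_pos: [640.7, 38.5, 186.0]
ee_rot: [0.526, 0.473, 0.526, -0.473]
force: [-0.5, 0.7, 0.5]
grip_width: 0.5
```

```bash
python3 - <<'E'
from go import *
plan([642,40,185],0.11)
cap('wrist','w3.png');cap('scene','s3.png')
E
```

```text
t 5.1 pos [640.7  38.5 186. ] psi 0.107 j [-0.12  0.61  1.17 -0.    1.36 -0.23] F [-0.5  0.7  0.5] g 0.5 toolx [-0. -0. -1.]
d [ 1.3  1.5 -1. ] dpsi 0.003 n 1
[0.001, 0.0014, -0.0014, -0.0035]
```

View pics/w3.png

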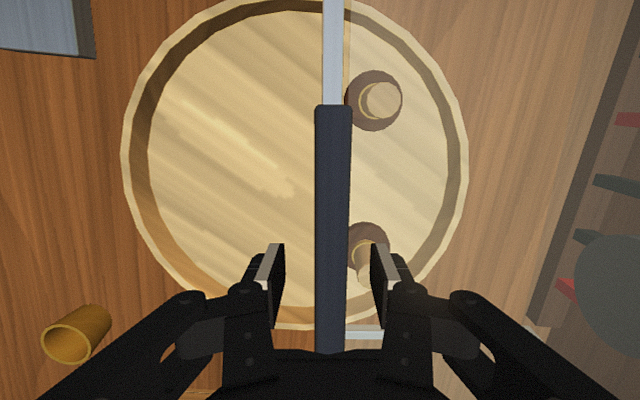

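The bar lies between the fingers at column 332, rows 105–350, and both ring stands are visible behind the sash. I grip it and lift.

arm_command([
  [0,0,0,0,0],
  [0,0,0,0,0],
  [0,0,0,0,0],
  [0,0,0,0,0],
  [-0.01,0,0,0,0],
  [-0.012,0,0,0,0],
  [-0.012,0,0,0,0],
  [-0.012,0,0,0,0],
  [-0.012,0,0,0,0],
  [-0.012,0,0,0,0],
  [-0.008,0,0,0,0],
  [0,0,0,0,0],
], squeeze=60)

```text
time_s: 6.7
eef_pos: [641.9, 39.0, 262.6]
ee_rot: [0.526, 0.473, 0.526, -0.472]
force: [10.1, -0.2, -8.4]
grip_width: 0.148
```

```bash
python3 - <<'E'
from go import *
plan([642,40,266],0.11)
E
```

```text
t 6.7 pos [641.9  39.  262.6] psi 0.107 j [-0.12  0.57  1.04  0.    1.53 -0.23] F [10.1 -0.2 -8.4] g 0.148 toolx [ 0.001  0.    -1.   ]
d [0.1 1.  3.4] dpsi 0.003 n 1
[-0.0034, 0.0002, -0.001, -0.0034]
```

arm_command([
  [-0.002,0.001,0,0,0],
  [-0.002,0,0,0,0],
  [0,0,0,0,0],
  [0,0,0,0,0],
  [0,0,0,0,0.5],
  [0,0,0,0,0.5],
  [0,0,0,0,0.5],
  [-0.03,0,0,0,0.5],
  [-0.04,0,0,0,0.5],
  [0,0,0,0,0.5],
])

```text
time_s: 7.95
eef_pos: [642.5, 39.0, 341.7]
ee_rot: [0.528, 0.474, 0.524, -0.471]
force: [-0.2, 0.8, -0.8]
grip_width: 0.5
```

```bash
python3 - <<'E'
from go import *
plan([480,20,240],0.11)
c=cap('wrist','w4.png')
for q in ['sash_handle','turntable_center','ring_stand1','booth']:
    print(q,[(np.round(d['uv'],1).tolist(),round(d['score'],2)) for d in ctrl.place_of('wrist',q)])
E
```

```text
t 7.95 pos [642.5  39.  341.7] psi 0.107 j [-0.12  0.56  0.86 -0.    1.72 -0.23] F [-0.2  0.8 -0.8] g 0.5 toolx [ 0.007 -0.001 -1.   ]
d [-162.5  -19.  -101.7] dpsi 0.003 n 5
[0.0203, -0.0327, 0.0003, -0.0006]
[0.0203, -0.0327, 0.0003, -0.0006]
[0.0203, -0.0327, 0.0003, -0.0006]
[0.0203, -0.0327, 0.0003, -0.0006]
[0.0203, -0.0327, 0.0002, -0.0006]
sash_handle []
turntable_center [([303.0, 155.8], 0.96)]
ring_stand1 []
booth [([307.8, 151.7], 0.96)]
```

View pics/w4.png

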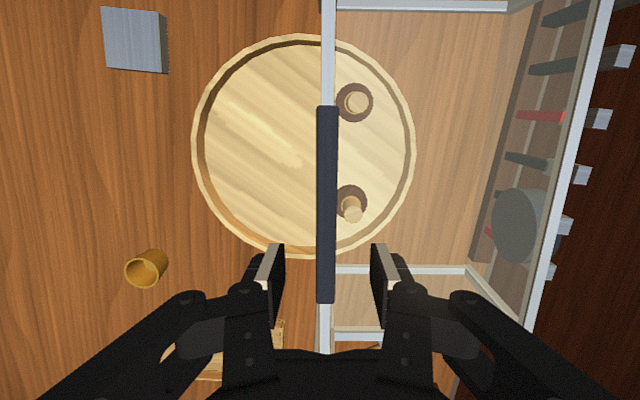

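```bash
python3 - <<'E'
from go import *
c=cap('wrist')
P=[onz(c,uv,60) for uv in [(191,146),(416,148),(305,33),(300,258),(240,54),(365,52)]]
A=np.array([[2*p[0],2*p[1],1] for p in P]);b=np.array([p[0]**2+p[1]**2 for p in P])
x=np.linalg.lstsq(A,b,rcond=None)[0];print('center',x[:2],'r',np.sqrt(x[2]+x[0]**2+x[1]**2))
print('tc',onz(c,(303,155.8),30))
for uv in [(354,103),(351,205)]: print(onz(c,uv,44))
s=cap('scene','s4.png');d=cap('side','d4.png')
for z in (202,282):
  for p in [(642,40,z)]: print(z,proj(s,p),proj(d,p))
print(ctrl.place_of('scene','sash_handle'),ctrl.place_of('side','sash_handle'))
print([ (n,ctrl.place_of(n,'turntable_center')[:1]) for n in ('scene','side')])
E
```

```text
center [610.68048661  40.67494072] r 151.36695626209698
tc [607.02335391  38.0911672   30.        ]
[669.87558625 118.21443746  44.        ]
[684.27332585 -24.49043061  44.        ]
202 [288.86876708 208.04956603] [344.87984263 152.74217784]
282 [287.25004891 195.55826526] [345.61523587 131.81615866]
[{'uv': [285.4, 195.6], 'score': 0.69}] [{'uv': [346.3, 130.3], 'score': 0.97}]
[('scene', [{'uv': [302.9, 229.7], 'score': 0.85}]), ('side', [{'uv': [338.9, 198.9], 'score': 0.78}])]
```

View pics/d4.png

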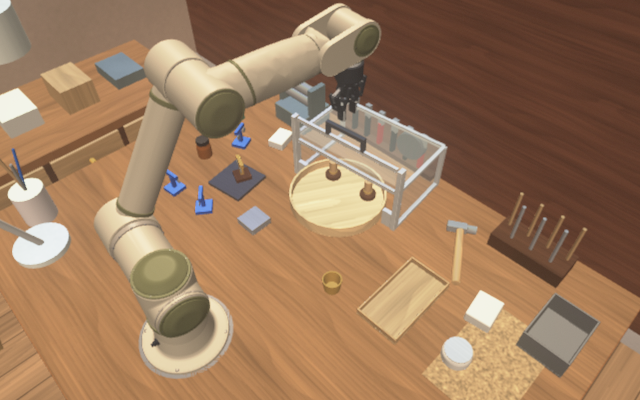

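```bash
python3 - <<'E'
from go import *
plan([513.9,155.7,320],-.873,n=8)
E
```

```text
t 8.55 pos [641.9  39.  337.6] psi 0.107 j [-0.12  0.56  0.86  0.    1.72 -0.23] F [ 0.1 -0.6 -0.4] g 0.501 toolx [-0.  0. -1.]
d [-128.   116.7  -17.6] dpsi -0.98 n 8
[0.0022, -0.0144, -0.0162, 0.1225]
[0.0022, -0.0162, -0.0143, 0.1225]
[0.0022, -0.0179, -0.0122, 0.1225]
[0.0022, -0.0192, -0.01, 0.1225]
[0.0022, -0.0203, -0.0075, 0.1225]
[0.0022, -0.0211, -0.005, 0.1225]
[0.0022, -0.0215, -0.0024, 0.1225]
[0.0022, -0.0216, 0.0002, 0.1225]
```

arm_command([
  [0.0022,-0.0144,-0.0162,0.1225,0.35],
  [0.0022,-0.0162,-0.0143,0.1225,0.35],
  [0.0022,-0.0179,-0.0122,0.1225,0.35],
  [0.0022,-0.0192,-0.01,0.1225,0.35],
  [0.0022,-0.0203,-0.0075,0.1225,0.35],
  [0.0022,-0.0211,-0.005,0.1225,0.35],
  [0.0022,-0.0215,-0.0024,0.1225,0.35],
  [0.0022,-0.0216,0.0002,0.1225,0.35],
  [0.04,0,0,0,0.35],
  [0.05,0,0,0,0.35],
  [0.05,0,0,0,0.35],
  [0.05,0,0,0,0.35],
])

```text
time_s: 10.05
eef_pos: [513.8, 155.6, 128.8]
ee_rot: [0.242, 0.665, 0.242, -0.664]
force: [0.3, -0.5, -0.2]
grip_width: 0.35
```

```bash
python3 - <<'E'
from go import *
plan([513.9,155.7,39],-.873)
cap('wrist','w5.png');cap('scene','s5.png')
E
```

```text
t 10.05 pos [513.8 155.6 128.8] psi -0.873 j [0.08 0.44 1.6  0.   1.1  0.95] F [ 0.3 -0.5 -0.2] g 0.35 toolx [ 0.001  0.    -1.   ]
d [  0.1   0.1 -89.8] dpsi -0.0 n 2
[0.0449, 0.0, -0.0001, 0.0001]
[0.0449, 0.0, -0.0001, 0.0001]
```

View pics/w5.png

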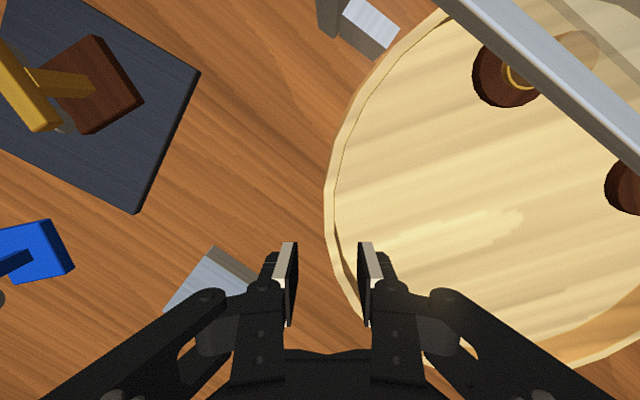

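View pics/s5.png

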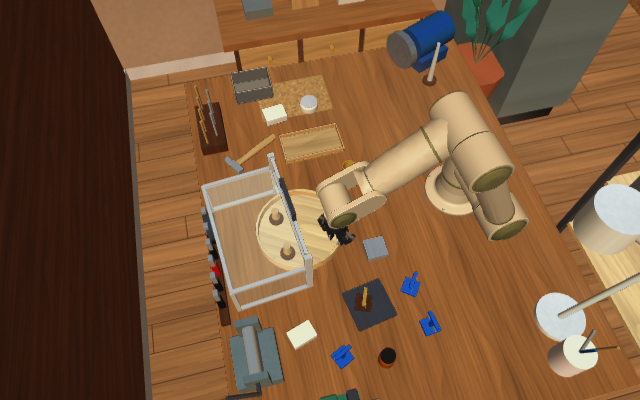

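arm_command([
  [0.03,0,0,0,0.35],
  [0.03,0,0,0,0.35],
  [0.02,0,0,0,0.35],
  [0.01,0,0,0,0.35],
  [0,0,0,0,0.35],
])

```text
time_s: 10.78
eef_pos: [514.5, 155.6, 41.0]
ee_rot: [0.242, 0.665, 0.242, -0.664]
force: [0.3, 0.6, 0.3]
grip_width: 0.35
```

```bash
python3 - <<'E'
from go import *
plan([513.9,155.7,39],-.873)
cap('wrist','w6.png')
E
```

```text
t 10.78 pos [514.5 155.6  41. ] psi -0.873 j [0.08 0.57 1.67 0.   0.91 0.95] F [0.3 0.6 0.3] g 0.35 toolx [ 0.001  0.    -1.   ]
d [-0.6  0.1 -2. ] dpsi -0.0 n 1
[0.002, -0.0004, 0.0004, 0.0001]
```

View pics/w6.png

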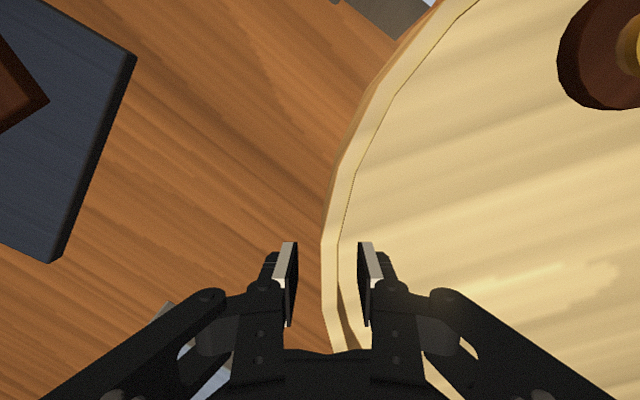

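arm_command([
  [0,0,0,0,0],
  [0,0,0,0,0],
  [0,0,0,0,0],
  [0,0,0,0,0],
], squeeze=40)

```text
time_s: 11.32
eef_pos: [514.1, 155.3, 41.3]
ee_rot: [0.241, 0.665, 0.241, -0.664]
force: [-2.8, -1.4, 6.6]
grip_width: 0.116
```

```bash
python3 - <<'E'
from go import *
plan([513.9,155.7,39],-.873)
import numpy as np
Rr=np.hypot(514.5-611,155.6-40);print(Rr,np.degrees(np.arctan2(115.6,-96.5)))
for a in (4,7,9,10): 
    r=np.radians(a);print(a,151*(1-np.cos(r)),151*np.sin(r),r)
E
```

```text
t 11.32 pos [514.1 155.3  41.3] psi -0.874 j [ 0.08  0.56  1.67 -0.    0.91  0.95] F [-2.8 -1.4  6.6] g 0.116 toolx [ 0.001 -0.    -1.   ]
d [-0.2  0.4 -2.3] dpsi 0.001 n 1
[0.0023, -0.0004, -0.0001, -0.0014]
150.58422892188943 129.8542878388902
4 0.36782841076654615 10.53322753536292 0.06981317007977318
7 1.1255311021603807 18.402270854177267 0.12217304763960307
9 1.8590605701341967 23.62160422107486 0.15707963267948966
10 2.294029295156589 26.22087482770648 0.17453292519943295
```

arm_command([
  [0,0.0004,0.0105,-0.0698,0],
  [0,0.0011,0.0184,-0.1222,0],
  [0,0.0019,0.0236,-0.1571,0],
  [0,0.0023,0.0262,-0.1745,0],
  [0,0.0023,0.0262,-0.1745,0],
  [0,0.0019,0.0236,-0.1571,0],
  [0,0.0011,0.0184,-0.1222,0],
  [0,0.0004,0.0105,-0.0698,0],
  [0,0,0,0,0],
])

```text
time_s: 12.45
eef_pos: [463.6, 12.4, 41.3]
ee_rot: [0.542, 0.456, 0.54, -0.455]
force: [0.2, -4.2, 5.3]
grip_width: 0.112
```

```bash
python3 - <<'E'
from go import *
plan([513.9,155.7,39])
s=ctrl.sense();p=s['eef_pos'];print(np.hypot(p[0]-611,p[1]-40),np.degrees(np.arctan2(p[1]-40,p[0]-611))%360)
cap('scene','s7.png')
E
```

```text
t 12.45 pos [463.6  12.4  41.3] psi 0.172 j [-0.23  0.44  1.89 -0.    0.81 -0.4 ] F [ 0.2 -4.2  5.3] g 0.112 toolx [ 0.003 -0.001 -1.   ]
d [ 50.3 143.3  -2.3] dpsi 0.0 n 4
[0.0006, 0.0185, -0.0331, -0.0]
[0.0006, 0.0185, -0.0331, -0.0]
[0.0006, 0.0185, -0.0331, -0.0]
[0.0006, 0.0185, -0.0331, -0.0]
149.96130053699608 190.6134261449029
```

View pics/s7.png

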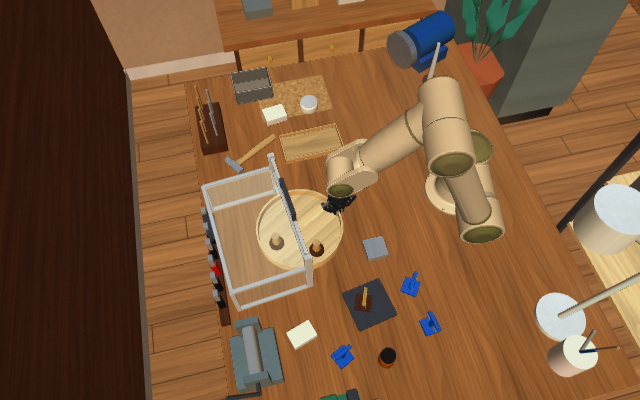

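arm_command([
  [0,0.0004,0.0105,-0.0698,0],
  [0,0.0011,0.0184,-0.1222,0],
  [0,0.0019,0.0236,-0.1571,0],
  [0,0.0023,0.0262,-0.1745,0],
  [0,0.0023,0.0262,-0.1745,0],
  [0,0.0019,0.0236,-0.1571,0],
  [0,0.0011,0.0184,-0.1222,0],
  [0,0.0004,0.0105,-0.0698,0],
  [0,0,0,0,0],
  [0,0,0,0,0],
])

```text
time_s: 13.75
eef_pos: [561.2, -101.7, 41.3]
ee_rot: [0.698, 0.124, 0.695, -0.123]
force: [5.7, 0.6, 1.4]
grip_width: 0.112
```

```bash
python3 - <<'E'
from go import *
plan([513.9,155.7,120],-.873)
s=ctrl.sense();p=s['eef_pos'];print(np.hypot(p[0]-611,p[1]-40),np.degrees(np.arctan2(p[1]-40,p[0]-611))%360)
cap('scene','s8.png')
E
```

```text
t 13.75 pos [ 561.2 -101.7   41.3] psi 1.22 j [-0.39  0.62  1.57  0.    0.95 -1.61] F [5.7 0.6 1.4] g 0.112 toolx [ 0.005 -0.    -1.   ]
d [-47.3 257.4  78.7] dpsi 1.049 n 7
[-0.0112, 0.0322, -0.019, -0.1498]
[-0.0112, 0.0347, -0.014, -0.1498]
[-0.0112, 0.0364, -0.0086, -0.1498]
[-0.0112, 0.0373, -0.0031, -0.1498]
[-0.0112, 0.0373, 0.0025, -0.1498]
[-0.0112, 0.0365, 0.008, -0.1498]
[-0.0112, 0.0349, 0.0134, -0.1498]
150.2025674465329 250.61998428519902
```

View pics/s8.png

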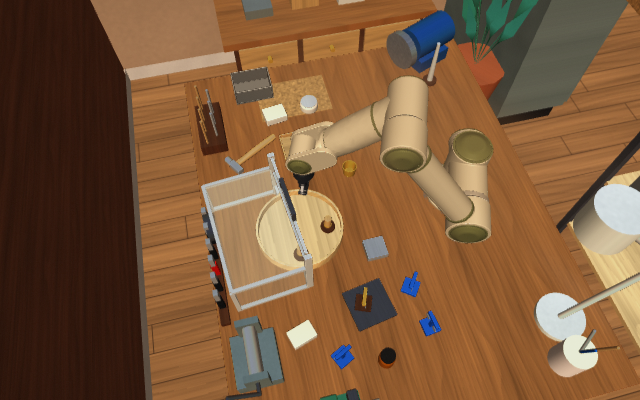

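arm_command([
  [0,0,0,0,0.35],
  [0,0,0,0,0.35],
  [-0.02,0,0,0,0.35],
  [-0.04,0,0,0,0.35],
  [-0.04,0,0,0,0.35],
  [-0.03,0.03,-0.0225,0,1],
  [-0.03,0.031,-0.0225,0,1],
  [-0.03,0.031,-0.0225,0,1],
  [0,0.031,-0.0225,0,1],
  [0,0,0,0,1],
])

```text
time_s: 15.05
eef_pos: [516.2, 46.4, 230.5]
ee_rot: [0.697, 0.122, 0.696, -0.122]
force: [0.4, -0.5, -1.2]
grip_width: 1.001
```

```bash
python3 - <<'E'
from go import *
plan([514,52,230])
c=cap('wrist','w9.png')
for q in ['ring_stand1','turntable_center']:
    print(q,[(np.round(d['uv'],1).tolist(),round(d['score'],2),onz(c,d['uv'],30).round(1)) for d in ctrl.place_of('wrist',q)])
E
```

```text
t 15.05 pos [516.2  46.4 230.5] psi 1.225 j [-0.14  0.3   1.52  0.    1.32 -1.36] F [ 0.4 -0.5 -1.2] g 1.001 toolx [ 0.  0. -1.]
d [-2.2  5.6 -0.5] dpsi 0.0 n 1
[0.0005, 0.0045, -0.004, -0.0]
ring_stand1 [([430.2, 235.8], 0.83, array([630.2, 135.4,  30. ])), ([326.4, 168.7], 0.82, array([511.2,  46.3,  30. ]))]
turntable_center [([347.9, 246.0], 0.74, array([609.3,  38.4,  30. ]))]
```

View pics/w9.png

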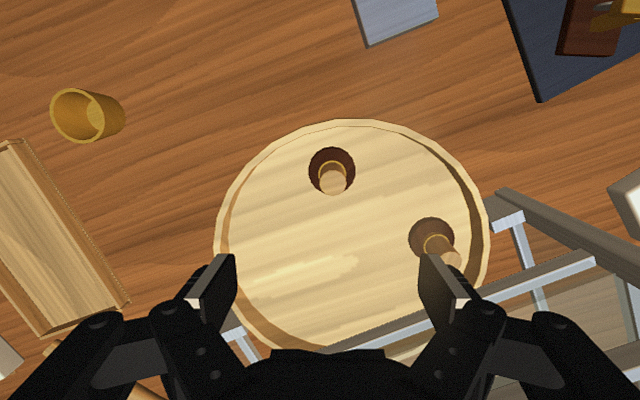

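```bash
python3 - <<'E'
from go import *
c=cap('wrist','w10.png')
print([ (np.round(d['uv'],1),d['score']) for d in ctrl.place_of('wrist','ring_stand1')])
print(onz(c,(331.5,170),44),onz(c,(333,182),96),onz(c,(433,237),44))
for q in ['tray']:
    print(q,[(np.round(d['uv'],1).tolist(),round(d['score'],2),onz(c,d['uv'],0).round(1)) for d in ctrl.place_of('wrist',q)])
E
```

```text
[(array([429.8, 233. ]), 0.88)]
[512.37785423  49.50838784  44.        ] [513.2108835   49.93363849  96.        ] [625.8122728 132.3761347  44.       ]
tray [([45.1, 242.4], 0.89, array([ 482.7, -337.8,    0. ]))]
```

arm_command([
  [0.04,0.0012,-0.002,0,1],
  [0.04,0.0012,-0.002,0,1],
  [0.03,0,0,0,1],
  [0,0,0,0,1],
])

```text
time_s: 15.85
eef_pos: [513.0, 47.9, 118.5]
ee_rot: [0.695, 0.123, 0.698, -0.123]
force: [-0.0, -0.6, 0.0]
grip_width: 0.998
```

```bash
python3 - <<'E'
from go import *
plan([513,50,52])
c=cap('wrist','w11.png')
print([ (np.round(d['uv'],1),d['score'],onz(c,d['uv'],30)) for d in ctrl.place_of('wrist','ring_stand1')])
E
```

```text
t 15.85 pos [513.   47.9 118.5] psi 1.221 j [-0.13  0.41  1.67 -0.    1.06 -1.36] F [-0.  -0.6  0. ] g 0.998 toolx [-0.004  0.001 -1.   ]
d [ -0.    2.1 -66.5] dpsi 0.0 n 2
[0.0332, 0.001, -0.0004, -0.0]
[0.0332, 0.001, -0.0004, -0.0]
[(array([470.5, 292.9]), 0.74, array([630.18603025, 134.22533925,  30.        ]))]
```

View pics/w11.png

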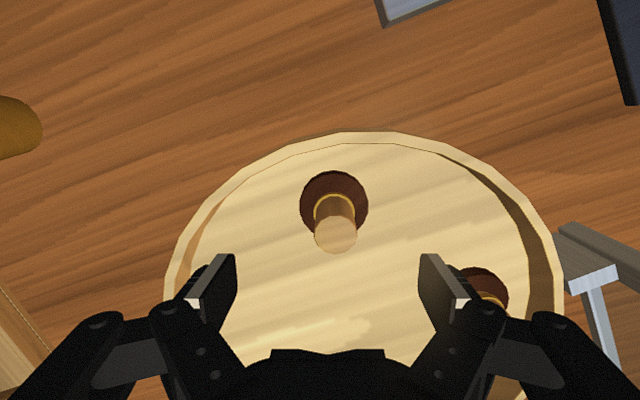

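```bash
python3 - <<'E'
from go import *
c=cap('wrist')
print(onz(c,(334,204),44),onz(c,(336,236),96),proj(c,(513,50,96)),proj(c,(513,50,44)))
plan([513,50,52])
E
```

```text
[513.72181014  52.55533242  44.        ] [516.5371666   51.59333632  96.        ] [331.38259565 231.60644757] [330.4324471 204.2570501]
t 16.0 pos [514.8  47.9 121.4] psi 1.221 j [-0.13  0.41  1.67  0.    1.06 -1.36] F [ 0.3 -0.2 -0.2] g 1.002 toolx [ 0.002 -0.    -1.   ]
d [ -1.8   2.1 -69.4] dpsi 0.0 n 2
[0.0347, 0.0007, -0.0012, -0.0]
[0.0347, 0.0007, -0.0012, -0.0]
```

arm_command([
  [0.025,0.0015,-0.0005,0,1],
  [0.025,0.0015,-0.0005,0,1],
  [0.018,0,0,0,1],
  [0,0,0,0,1],
  [0,0,0,0,0],
  [0,0,0,0,0],
  [0,0,0,0,0],
  [0,0,0,0,0],
  [0,0,0,0,0],
])

```text
time_s: 17.12
eef_pos: [514.3, 51.4, 52.6]
ee_rot: [0.697, 0.123, 0.696, -0.123]
force: [-0.7, -0.1, 5.9]
grip_width: 0.294
```

```bash
python3 - <<'E'
from go import *
plan([513,50,160])
c=cap('wrist','w12.png')
E
```

```text
t 17.12 pos [514.3  51.4  52.6] psi 1.222 j [-0.13  0.51  1.72 -0.    0.9  -1.35] F [-0.7 -0.1  5.9] g 0.294 toolx [ 0.001 -0.    -1.   ]
d [ -1.3  -1.4 107.4] dpsi 0.0 n 3
[-0.0358, -0.0006, -0.0002, -0.0]
[-0.0358, -0.0006, -0.0002, -0.0]
[-0.0358, -0.0006, -0.0002, -0.0]
```

View pics/w12.png

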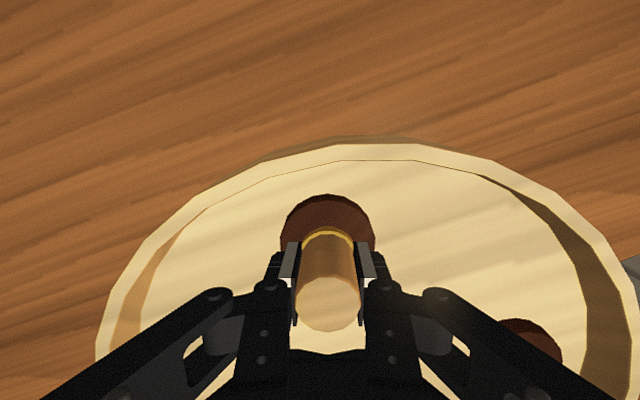

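arm_command([
  [-0.02,0,0,0,0],
  [-0.035,0,0,0,0],
  [-0.035,0,0,0,0],
  [0,0,0,0,0],
], squeeze=60)

```text
time_s: 17.68
eef_pos: [515.1, 51.4, 144.1]
ee_rot: [0.698, 0.123, 0.695, -0.123]
force: [-1.0, -0.5, -1.6]
grip_width: 0.287
```

```bash
cat > tray.py <<'E'
from go import *
from scipy.optimize import least_squares
plan([480,-333,160])
for n in ('side','scene'):
    c=cap(n)
    r=ctrl.regions_of(n,'tray')
    if not r: print(n,'none'); continue
    m=r[0]['mask'].astype(np.uint8)
    cn=max(cv2.findContours(m,cv2.RETR_EXTERNAL,cv2.CHAIN_APPROX_NONE)[0],key=cv2.contourArea)
    print(n,r[0]['score'],cv2.contourArea(cn))
    pts=np.array([onz(c,p[0],20)[:2] for p in cn],np.float32)
    print(cv2.minAreaRect(pts))
    im=cv2.cvtColor(c['color'],cv2.COLOR_RGB2BGR);cv2.drawContours(im,[cn],-1,(0,0,255),1)
    cv2.imwrite(f'pics/tray_{n}.png',im)
E
python3 tray.py
```

```text
t 17.68 pos [515.1  51.4 144.1] psi 1.222 j [-0.13  0.38  1.64  0.    1.11 -1.35] F [-1.  -0.5 -1.6] g 0.287 toolx [ 0.004 -0.001 -1.   ]
d [ -35.1 -384.4   15.9] dpsi 0.0 n 9
[-0.0018, -0.0415, 0.0109, -0.0]
[-0.0018, -0.0415, 0.0109, -0.0]
[-0.0018, -0.0415, 0.0109, -0.0]
[-0.0018, -0.0415, 0.0109, -0.0]
[-0.0018, -0.0415, 0.0109, -0.0]
[-0.0018, -0.0415, 0.0109, -0.0]
[-0.0018, -0.0415, 0.0109, -0.0]
[-0.0018, -0.0415, 0.0109, -0.0]
[-0.0018, -0.0415, 0.0109, -0.0]
side 0.74 3961.5
((478.3082580566406, -339.84930419921875), (253.64404296875, 136.1197967529297), 1.1549152135849)
scene 0.92 1302.0
((483.27716064453125, -336.5219421386719), (243.06382751464844, 145.58506774902344), 1.399437665939331)
```

arm_command([
  [0,-0.022,0.003,0,0],
  [0,-0.0437,0.0059,0,0],
  [0,-0.0437,0.0059,0,0],
  [0,-0.0437,0.0059,0,0],
  [0,-0.0437,0.0059,0,0],
  [0,-0.0437,0.0059,0,0],
  [0,-0.0437,0.0059,0,0],
  [0,-0.0437,0.0059,0,0],
  [0,-0.0437,0.0059,0,0],
  [0,-0.022,0.003,0,0],
  [0,0,0,0,0],
])

```text
time_s: 19.25
eef_pos: [428.9, -337.0, 141.2]
ee_rot: [0.696, 0.124, 0.697, -0.123]
force: [0.5, 0.4, -1.5]
grip_width: 0.288
```

```bash
python3 - <<'E'
from go import *
plan([430,-337,29])
c=cap('wrist','w13.png')
d=cap('side','d13.png')
E
```

```text
t 19.25 pos [ 428.9 -337.   141.2] psi 1.22 j [-0.88  0.44  1.56  0.    1.14 -2.1 ] F [ 0.5  0.4 -1.5] g 0.288 toolx [-0.001  0.001 -1.   ]
d [   1.1   -0.  -112.2] dpsi 0.0 n 3
[0.0374, 0.0001, 0.0003, -0.0]
[0.0374, 0.0001, 0.0003, -0.0]
[0.0374, 0.0001, 0.0003, -0.0]
```

View pics/w13.png

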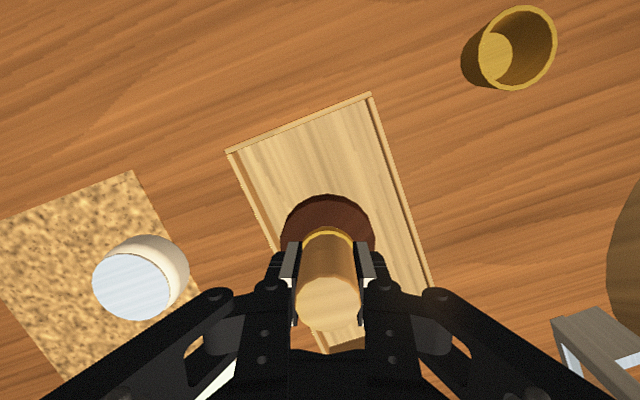

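View pics/d13.png

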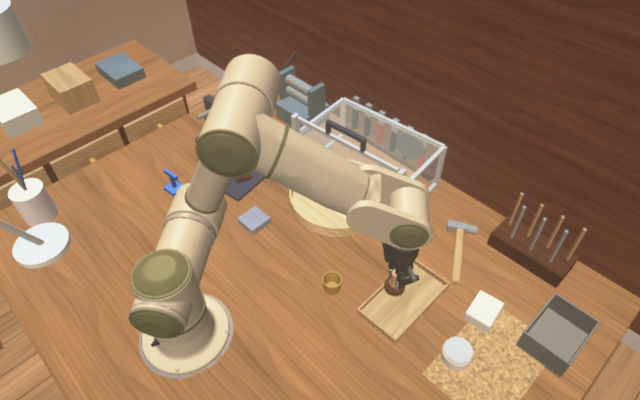

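```bash
python3 - <<'E'
from go import *
c=cap('wrist')
a=onz(c,(227,151),25);b=onz(c,(370,93),25);e=onz(c,(432,285),25);print(a,b,e,b-a)
E
```

```text
[ 366.45960617 -402.18303889   25.        ] [ 363.69766489 -276.38922276   25.        ] [ 548.82947179 -273.66948698   25.        ] [ -2.76194128 125.79381613   0.        ]
```

arm_command([
  [0.03,0,0,0,0],
  [0.03,0,0,0,0],
  [0.03,0,0,0,0],
  [0.012,0,0,0,0],
  [0.007,0,0,0,0],
  [0,0,0,0,0],
])

```text
time_s: 20.15
eef_pos: [429.6, -336.5, 33.5]
ee_rot: [0.697, 0.123, 0.696, -0.123]
force: [-0.2, -0.2, -1.2]
grip_width: 0.289
```

```bash
python3 - <<'E'
from go import *
plan([430,-337,28])
c=cap('wrist','w14.png')
E
```

```text
t 20.15 pos [ 429.6 -336.5   33.5] psi 1.222 j [-0.88  0.59  1.65  0.    0.9  -2.1 ] F [-0.2 -0.2 -1.2] g 0.289 toolx [ 0. -0. -1.]
d [ 0.4 -0.5 -5.5] dpsi 0.0 n 1
[0.0055, -0.0003, 0.0005, -0.0]
```

View pics/w14.png

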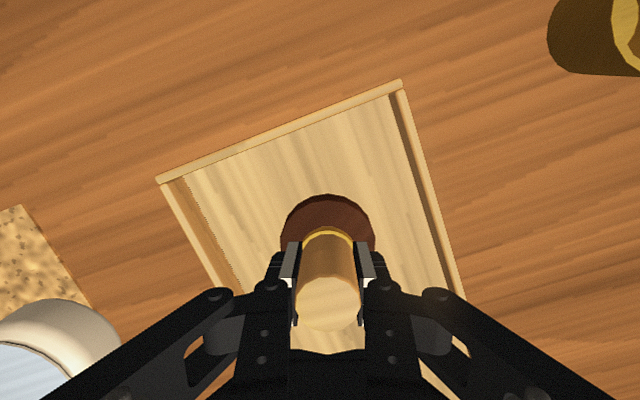

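arm_command([
  [0.004,0,0,0,0],
  [0.001,0,0,0,0],
  [0,0,0,0,0],
])

```text
time_s: 20.58
eef_pos: [429.3, -336.6, 28.1]
ee_rot: [0.696, 0.123, 0.696, -0.123]
force: [-0.7, -0.1, -2.2]
grip_width: 0.286
```

arm_command([
  [0.001,0,0,0,0],
  [0,0,0,0,0],
])

```text
time_s: 20.82
eef_pos: [429.4, -336.7, 27.7]
ee_rot: [0.696, 0.123, 0.696, -0.123]
force: [-1.8, 1.1, 4.8]
grip_width: 0.291
```

arm_command([
  [0,0,0,0,0.5],
  [0,0,0,0,0.7],
  [0,0,0,0,0.7],
  [-0.03,0,0,0,0.7],
  [-0.04,0,0,0,0.7],
  [-0.04,0,0,0,0.7],
  [-0.04,0,0,0,0.7],
  [0,0,0,0,0.7],
])

```text
time_s: 21.82
eef_pos: [430.2, -337.5, 179.9]
ee_rot: [0.698, 0.122, 0.695, -0.124]
force: [1.0, -0.6, -1.0]
grip_width: 0.701
```

```bash
python3 - <<'E'
from go import *
th=np.radians(190)
plan([611+150.5*np.cos(th),40+150.5*np.sin(th),150],np.radians(10),half=False)
c=cap('wrist','w15.png');cap('scene','s15.png')
E
```

```text
t 21.82 pos [ 430.2 -337.5  179.9] psi 1.222 j [-0.88  0.4   1.51  0.    1.22 -2.1 ] F [ 1.  -0.6 -1. ] g 0.701 toolx [ 0.004 -0.004 -1.   ]
d [ 32.6 351.4 -29.9] dpsi -1.047 n 8
[0.0037, 0.0427, -0.0112, 0.1309]
[0.0037, 0.0408, -0.0167, 0.1309]
[0.0037, 0.0383, -0.0219, 0.1309]
[0.0037, 0.0351, -0.0267, 0.1309]
[0.0037, 0.0314, -0.031, 0.1309]
[0.0037, 0.027, -0.0349, 0.1309]
[0.0037, 0.0223, -0.0381, 0.1309]
[0.0037, 0.0171, -0.0407, 0.1309]
```

View pics/w15.png

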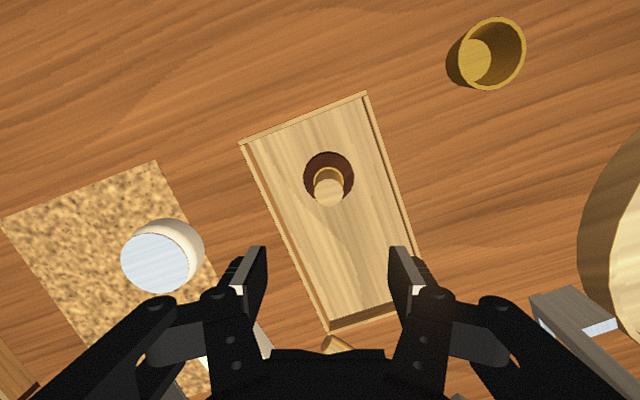

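View pics/s15.png

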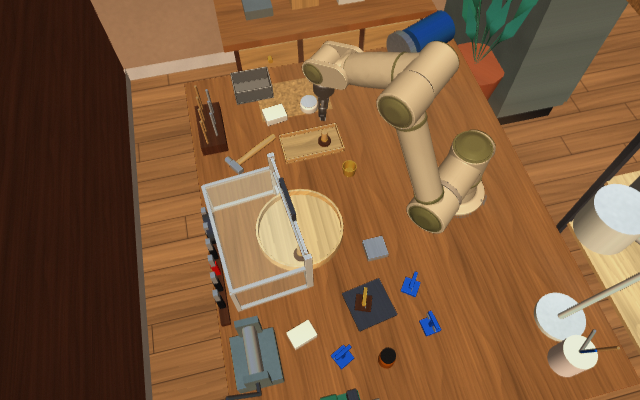

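arm_command([
  [0.0037,0.0427,-0.0112,0.1309,0.35],
  [0.0037,0.0408,-0.0167,0.1309,0.35],
  [0.0037,0.0383,-0.0219,0.1309,0.35],
  [0.0037,0.0351,-0.0267,0.1309,0.35],
  [0.0037,0.0314,-0.031,0.1309,0.35],
  [0.0037,0.027,-0.0349,0.1309,0.35],
  [0.0037,0.0223,-0.0381,0.1309,0.35],
  [0.0037,0.0171,-0.0407,0.1309,0.35],
  [0,0,0,0,0.35],
])

```text
time_s: 23.05
eef_pos: [461.0, 17.2, 145.9]
ee_rot: [0.541, 0.453, 0.543, -0.454]
force: [-0.6, -1.1, -0.4]
grip_width: 0.352
```

```bash
python3 - <<'E'
from go import *
th=np.radians(190)
plan([611+150.5*np.cos(th),40+150.5*np.sin(th),41],np.radians(10),half=False)
c=cap('wrist','w16.png')
E
```

```text
t 23.05 pos [461.   17.2 145.9] psi 0.177 j [-0.22  0.27  1.8   0.    1.08 -0.39] F [-0.6 -1.1 -0.4] g 0.352 toolx [-0.003  0.001 -1.   ]
d [   1.8   -3.3 -104.9] dpsi -0.002 n 3
[0.035, 0.0004, 0.0012, 0.0008]
[0.035, 0.0004, 0.0012, 0.0008]
[0.035, 0.0004, 0.0012, 0.0008]
```

View pics/w16.png

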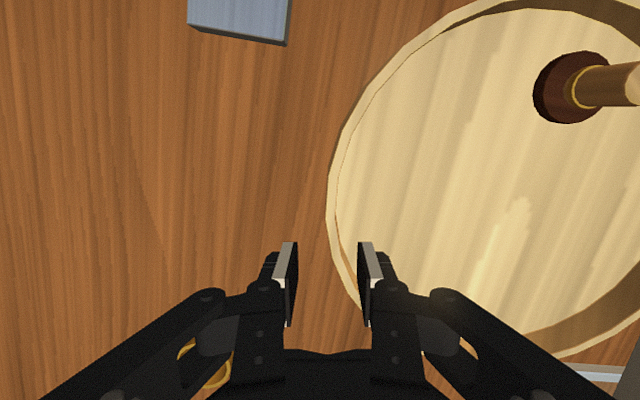

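arm_command([
  [0.035,0.0004,0.0012,0,0.35],
  [0.035,0.0004,0.0012,0,0.35],
  [0.025,0.0004,0,0,0.35],
  [0.01,0,0,0,0.35],
  [0,0,0,0,0.35],
  [0,0,0,0,0],
  [0,0,0,0,0],
  [0,0,0,0,0],
  [0,0,0,0,0],
], squeeze=40)

```text
time_s: 24.22
eef_pos: [463.5, 12.1, 43.4]
ee_rot: [0.542, 0.455, 0.541, -0.455]
force: [-4.2, -5.3, 2.9]
grip_width: 0.109
```

arm_command([
  [0,0.0004,0.0105,-0.0698,0],
  [0,0.0011,0.0184,-0.1222,0],
  [0,0.0019,0.0236,-0.1571,0],
  [0,0.0023,0.0262,-0.1745,0],
  [0,0.0023,0.0262,-0.1745,0],
  [0,0.0019,0.0236,-0.1571,0],
  [0,0.0011,0.0184,-0.1222,0],
  [0,0.0004,0.0105,-0.0698,0],
  [0,0,0,0,0],
  [0,0,0,0,0],
])

```text
time_s: 25.48
eef_pos: [562.1, -102.3, 43.5]
ee_rot: [0.698, 0.124, 0.695, -0.123]
force: [6.9, 4.3, -3.7]
grip_width: 0.112
```

arm_command([
  [0,0,0,0,0.35],
  [0,0,0,0,0.35],
  [-0.02,0,0,0,0.35],
  [-0.04,0,0,0,0.35],
  [-0.04,0,0,0,1],
  [-0.04,0.04,-0.01,0,1],
  [-0.03,0.04,-0.01,0,1],
  [0,0.04,-0.01,0,1],
  [0,0.04,-0.01,0,1],
  [0,0.03,0,0,1],
  [0,0,0,0,1],
])

```text
time_s: 26.85
eef_pos: [588.0, 90.8, 212.6]
ee_rot: [0.697, 0.122, 0.696, -0.122]
force: [-0.1, -0.2, 0.4]
grip_width: 0.997
```

```bash
python3 - <<'E'
from go import *
plan([536,103,120])
c=cap('wrist','w17.png')
for q in ['ring_stand1','turntable_center']:
    print(q,[(np.round(d['uv'],1).tolist(),round(d['score'],2),onz(c,d['uv'],30).round(1)) for d in ctrl.place_of('wrist',q)])
E
```

```text
t 26.85 pos [588.   90.8 212.6] psi 1.224 j [-0.04  0.48  1.3  -0.    1.36 -1.27] F [-0.1 -0.2  0.4] g 0.997 toolx [ 0. -0. -1.]
d [-52.   12.2 -92.6] dpsi 0.0 n 3
[0.0309, -0.0021, -0.0177, -0.0]
[0.0309, -0.0021, -0.0177, -0.0]
[0.0309, -0.0021, -0.0177, -0.0]
ring_stand1 [([323.9, 127.5], 0.81, array([538.7, 104.1,  30. ]))]
turntable_center [([291.8, 209.1], 0.97, array([609.2,  40.6,  30. ]))]
```

View pics/w17.png

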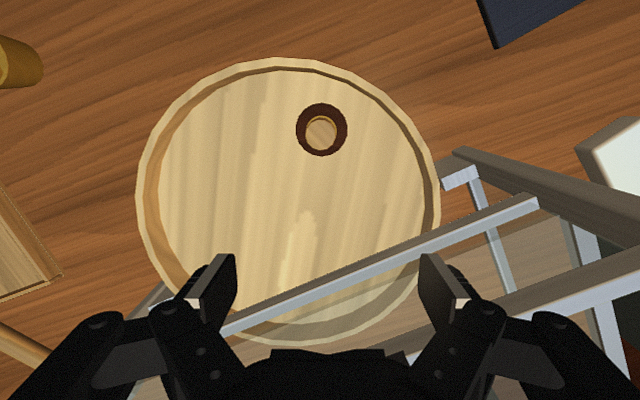

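```bash
python3 - <<'E'
from go import *
c=cap('wrist')
print(onz(c,(321.5,130),44),onz(c,(321,132),96))
plan([537.5,103,120])
E
```

```text
[539.12242944  99.40472252  44.        ] [537.16412811 100.66796071  96.        ]
t 27.05 pos [587.8  88.4 212.6] psi 1.22 j [-0.05  0.48  1.3  -0.    1.36 -1.27] F [-0.2 -0.1 -0.8] g 0.999 toolx [-0. -0. -1.]
d [-50.3  14.6 -92.6] dpsi 0.0 n 3
[0.0309, -0.0012, -0.0174, -0.0]
[0.0309, -0.0012, -0.0174, -0.0]
[0.0309, -0.0012, -0.0174, -0.0]
```

arm_command([
  [0,-0.002,-0.017,0,1],
  [0.02,-0.002,-0.017,0,1],
  [0.04,-0.002,-0.017,0,1],
  [0.035,0,0,0,1],
  [0,0,0,0,1],
])

```text
time_s: 27.68
eef_pos: [536.8, 100.5, 116.0]
ee_rot: [0.695, 0.123, 0.698, -0.124]
force: [-0.2, -0.3, 0.7]
grip_width: 0.999
```

```bash
python3 - <<'E'
from go import *
c=cap('wrist','w18.png')
print([ (np.round(d['uv'],1),d['score'],onz(c,d['uv'],30)) for d in ctrl.place_of('wrist','ring_stand1')])
plan([538,100.5,52])
print(proj(c,(538,100.5,96)),proj(c,(538,100.5,44)))
E
```

```text
[(array([329. , 206.2]), 0.6, array([538.55839632, 100.16373291,  30.        ]))]
t 27.77 pos [538.7 100.7 118.8] psi 1.221 j [-0.03  0.47  1.58 -0.    1.09 -1.25] F [ 0.7 -0.6  0.6] g 1.002 toolx [ 0.002 -0.    -1.   ]
d [ -0.7  -0.2 -66.8] dpsi 0.0 n 2
[0.0334, -0.0002, -0.0003, -0.0]
[0.0334, -0.0002, -0.0003, -0.0]
[329.74055489 240.7147314 ] [329.25705853 211.25478855]
```

View pics/w18.png

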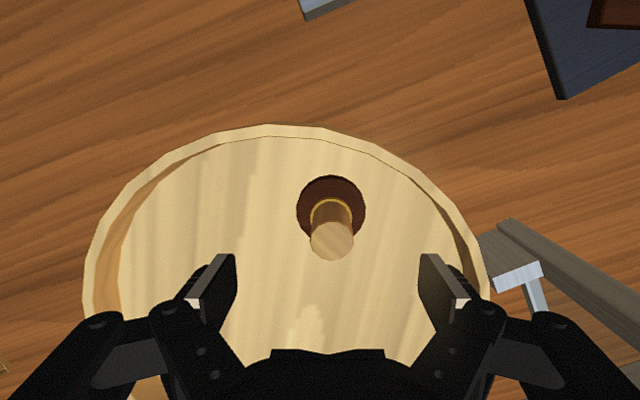

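Aligned: stem top at (332,240) against the predicted (330,241). Now grasp.

arm_command([
  [0.025,0,0,0,1],
  [0.025,0,0,0,1],
  [0.016,0,0,0,1],
  [0,0,0,0,1],
  [0,0,0,0,0],
  [0,0,0,0,0],
  [0,0,0,0,0],
  [0,0,0,0,0],
  [0,0,0,0,0],
], squeeze=60)

```text
time_s: 28.9
eef_pos: [538.3, 101.3, 52.1]
ee_rot: [0.697, 0.123, 0.696, -0.123]
force: [-1.1, 0.6, 5.8]
grip_width: 0.29
```

arm_command([
  [-0.02,0,0,0,0],
  [-0.035,0,0,0,0],
  [-0.035,0,0,0,0],
  [0,0,0,0,0],
])

```text
time_s: 29.4
eef_pos: [539.0, 101.2, 143.6]
ee_rot: [0.698, 0.123, 0.695, -0.123]
force: [0.1, -0.2, -1.5]
grip_width: 0.288
```

```bash
python3 - <<'E'
from go import *
plan([531,-337,144],n=11)
c=cap('wrist','w19.png')
E
```

```text
t 29.4 pos [539.  101.2 143.6] psi 1.222 j [-0.03  0.44  1.55 -0.    1.14 -1.25] F [ 0.1 -0.2 -1.5] g 0.288 toolx [ 0.004 -0.    -1.   ]
d [-8.000e+00 -4.382e+02  4.000e-01] dpsi 0.0 n 11
[-0.0, -0.0377, 0.0129, -0.0]
[-0.0, -0.0377, 0.0129, -0.0]
[-0.0, -0.0377, 0.0129, -0.0]
[-0.0, -0.0377, 0.0129, -0.0]
[-0.0, -0.0377, 0.0129, -0.0]
[-0.0, -0.0377, 0.0129, -0.0]
[-0.0, -0.0377, 0.0129, -0.0]
[-0.0, -0.0377, 0.0129, -0.0]
[-0.0, -0.0377, 0.0129, -0.0]
[-0.0, -0.0377, 0.0129, -0.0]
[-0.0, -0.0377, 0.0129, -0.0]
```

View pics/w19.png

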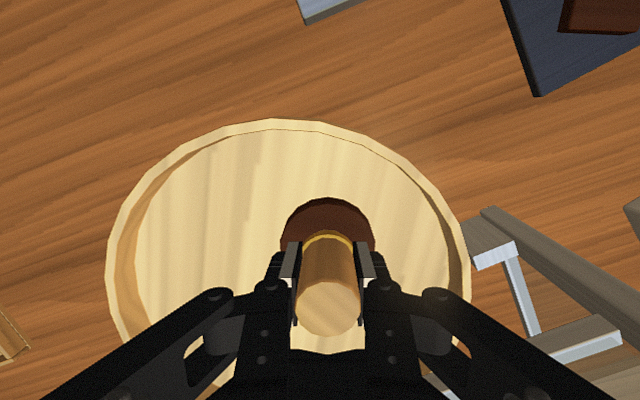

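arm_command([
  [0,-0.019,0.0065,0,0],
  [0,-0.0377,0.0129,0,0],
  [0,-0.0377,0.0129,0,0],
  [0,-0.0377,0.0129,0,0],
  [0,-0.0377,0.0129,0,0],
  [0,-0.0377,0.0129,0,0],
  [0,-0.0377,0.0129,0,0],
  [0,-0.0377,0.0129,0,0],
  [0,-0.0377,0.0129,0,0],
  [0,-0.0377,0.0129,0,0],
  [0,-0.0377,0.0129,0,0],
  [0,-0.019,0.0065,0,0],
])

```text
time_s: 30.95
eef_pos: [528.6, -338.5, 139.6]
ee_rot: [0.695, 0.124, 0.697, -0.123]
force: [-0.0, -0.2, -1.3]
grip_width: 0.291
```

```bash
python3 - <<'E'
from go import *
plan([531,-337,28.5])
c=cap('wrist','w20.png')
E
```

```text
t 30.95 pos [ 528.6 -338.5  139.6] psi 1.22 j [-0.76  0.62  1.28 -0.    1.25 -1.98] F [-0.  -0.2 -1.3] g 0.291 toolx [-0.002  0.002 -1.   ]
d [   2.4    1.5 -111.1] dpsi 0.0 n 3
[0.037, 0.0008, 0.0006, -0.0]
[0.037, 0.0008, 0.0006, -0.0]
[0.037, 0.0008, 0.0006, -0.0]
```

View pics/w20.png

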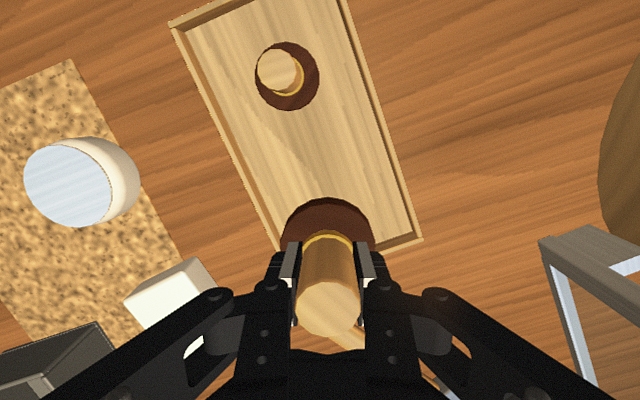

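arm_command([
  [0.03,0,0,0,0],
  [0.03,0,0,0,0],
  [0.03,0,0,0,0],
  [0.015,0,0,0,0],
  [0.005,0,0,0,0],
  [0,0,0,0,0],
])

```text
time_s: 31.75
eef_pos: [529.7, -337.2, 32.1]
ee_rot: [0.697, 0.123, 0.696, -0.123]
force: [-0.2, -0.5, -0.8]
grip_width: 0.285
```

```bash
python3 - <<'E'
from go import *
plan([531,-337,28.0])
E
```

```text
t 31.75 pos [ 529.7 -337.2   32.1] psi 1.222 j [-0.75  0.74  1.37  0.    1.03 -1.98] F [-0.2 -0.5 -0.8] g 0.285 toolx [ 0.001 -0.    -1.   ]
d [ 1.3  0.2 -4.1] dpsi 0.0 n 1
[0.0041, 0.0007, 0.0011, -0.0]
```

arm_command([
  [0.003,0,0,0,0],
  [0.001,0,0,0,0],
  [0,0,0,0,0],
])

```text
time_s: 32.12
eef_pos: [529.5, -337.4, 27.7]
ee_rot: [0.696, 0.123, 0.696, -0.123]
force: [0.0, 0.3, -0.8]
grip_width: 0.285
```

arm_command([
  [0.001,0,0,0,0],
  [0,0,0,0,0],
])

```text
time_s: 32.38
eef_pos: [529.5, -337.4, 27.1]
ee_rot: [0.696, 0.123, 0.696, -0.123]
force: [-1.8, 1.0, 4.7]
grip_width: 0.286
```

arm_command([
  [0,0,0,0,0.5],
  [0,0,0,0,0.7],
  [0,0,0,0,0.7],
  [-0.03,0,0,0,0.7],
  [-0.045,0,0,0,0.7],
  [-0.045,0,0,0,0.7],
  [-0.045,0,0,0,0.7],
  [0,0,0,0,0.7],
])

```text
time_s: 33.38
eef_pos: [530.4, -338.2, 195.2]
ee_rot: [0.698, 0.121, 0.694, -0.124]
force: [-0.5, 0.2, 0.0]
grip_width: 0.702
```

```bash
python3 - <<'E'
from go import *
c=cap('wrist','w21.png');s=cap('scene')
a,b=onz(s,(365.4,287.3),88),onz(s,(363.8,306.2),88);print(a,b,(a+b)/2,np.degrees(np.arctan2(*(b-a)[1::-1])))
plan([465,335,230],n=17)
print([(np.round(d['uv'],1),d['score'],onz(s,d['uv'],5)) for d in ctrl.place_of('scene','ring_stand1')])
E
```

```text
[456.46009235 323.1864343   88.        ] [479.12822829 382.22653732  88.        ] [467.79416032 352.70648581  88.        ] 68.99597081110471
t 33.48 pos [ 529.2 -337.1  190.9] psi 1.222 j [-0.75  0.57  1.22  0.    1.35 -1.98] F [-0.3  0.4 -0.1] g 0.701 toolx [-0.001  0.    -1.   ]
d [-64.2 672.1  39.1] dpsi 0.0 n 17
[-0.0023, 0.0359, -0.0171, -0.0]
[-0.0023, 0.0359, -0.0171, -0.0]
[-0.0023, 0.0359, -0.0171, -0.0]
[-0.0023, 0.0359, -0.0171, -0.0]
[-0.0023, 0.0359, -0.0171, -0.0]
[-0.0023, 0.0359, -0.0171, -0.0]
[-0.0023, 0.0359, -0.0171, -0.0]
[-0.0023, 0.0359, -0.0171, -0.0]
[-0.0023, 0.0359, -0.0171, -0.0]
[-0.0023, 0.0359, -0.0171, -0.0]
[-0.0023, 0.0359, -0.0171, -0.0]
[-0.0023, 0.0359, -0.0171, -0.0]
[-0.0023, 0.0359, -0.0171, -0.0]
[-0.0023, 0.0359, -0.0171, -0.0]
[-0.0023, 0.0359, -0.0171, -0.0]
[-0.0023, 0.0359, -0.0171, -0.0]
[-0.0023, 0.0359, -0.0171, -0.0]
[(array([299.5, 147.5]), 0.67, array([ 532.38801706, -333.06224043,    5.        ])), (array([324.5, 139.2]), 0.56, array([ 425.03436388, -348.99876152,    5.        ]))]
```

View pics/w21.png

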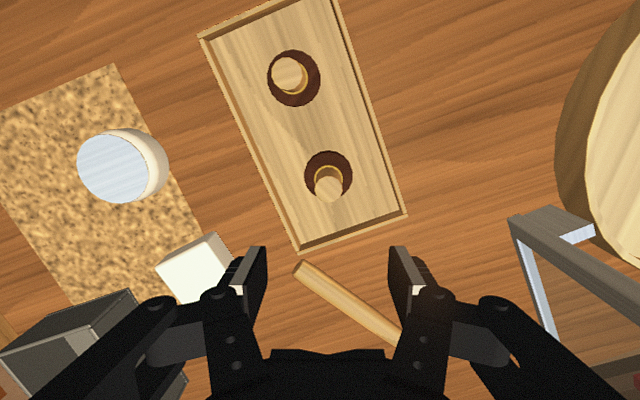

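```bash
python3 - <<'E'
from go import *
plan([465,330,230],-0.366,n=17,half=False)
E
```

```text
t 33.52 pos [ 529.  -337.   190.1] psi 1.221 j [-0.75  0.57  1.22 -0.    1.35 -1.98] F [-0.2  0.2 -0.6] g 0.7 toolx [-0.002  0.001 -1.   ]
d [-64.  667.   39.9] dpsi -1.587 n 17
[-0.0023, 0.0356, -0.017, 0.0934]
[-0.0023, 0.0338, -0.0202, 0.0934]
[-0.0023, 0.0318, -0.0233, 0.0934]
[-0.0023, 0.0295, -0.0261, 0.0934]
[-0.0023, 0.0269, -0.0288, 0.0934]
[-0.0023, 0.0241, -0.0312, 0.0934]
[-0.0023, 0.0211, -0.0333, 0.0934]
[-0.0023, 0.0179, -0.0351, 0.0934]
[-0.0023, 0.0146, -0.0366, 0.0934]
[-0.0023, 0.0111, -0.0378, 0.0934]
[-0.0023, 0.0075, -0.0387, 0.0934]
[-0.0023, 0.0039, -0.0392, 0.0934]
[-0.0023, 0.0002, -0.0394, 0.0934]
[-0.0023, -0.0035, -0.0393, 0.0934]
[-0.0023, -0.0071, -0.0388, 0.0934]
[-0.0023, -0.0107, -0.0379, 0.0934]
[-0.0023, -0.0142, -0.0368, 0.0934]
```

arm_command([
  [-0.0023,0.0356,-0.017,0.0934,0.7],
  [-0.0023,0.0338,-0.0202,0.0934,0.7],
  [-0.0023,0.0318,-0.0233,0.0934,0.7],
  [-0.0023,0.0295,-0.0261,0.0934,0.7],
  [-0.0023,0.0269,-0.0288,0.0934,0.7],
  [-0.0023,0.0241,-0.0312,0.0934,0.7],
  [-0.0023,0.0211,-0.0333,0.0934,0.7],
  [-0.0023,0.0179,-0.0351,0.0934,0.7],
  [-0.0023,0.0146,-0.0366,0.0934,0.7],
  [-0.0023,0.0111,-0.0378,0.0934,0.7],
  [-0.0023,0.0075,-0.0387,0.0934,0.7],
  [-0.0023,0.0039,-0.0392,0.0934,0.7],
])

```text
time_s: 35.02
eef_pos: [483.4, 134.7, 217.8]
ee_rot: [0.523, 0.474, 0.524, -0.476]
force: [1.1, -0.7, -0.0]
grip_width: 0.699
```

arm_command([
  [-0.0023,0.0002,-0.0394,0.0934,0.7],
  [-0.0023,-0.0035,-0.0393,0.0934,0.7],
  [-0.0023,-0.0071,-0.0388,0.0934,0.7],
  [-0.0023,-0.0107,-0.0379,0.0934,0.7],
  [-0.0023,-0.0142,-0.0368,0.0934,0.7],
  [0,0,0,0,0.7],
  [0,0,0,0,0.7],
])

```text
time_s: 35.9
eef_pos: [465.1, 329.2, 229.4]
ee_rot: [-0.401, -0.582, -0.401, 0.583]
force: [0.5, -0.4, -0.3]
grip_width: 0.699
```

```bash
python3 - <<'E'
from go import *
plan([468,350,230],-0.366)
c=cap('wrist','w22.png')
print([(np.round(d['uv'],1),d['score'],onz(c,d['uv'],12)) for d in ctrl.place_of('wrist','bar_stand')])
E
```

```text
t 35.9 pos [465.1 329.2 229.4] psi -0.366 j [ 0.41  0.41  1.36 -0.    1.37  0.78] F [ 0.5 -0.4 -0.3] g 0.699 toolx [-0.002 -0.001 -1.   ]
d [ 2.9 20.8  0.6] dpsi -0.0 n 1
[-0.0006, -0.0047, -0.0205, 0.0004]
[(array([124.5, 113.6]), 0.94, array([277.63978634, 469.7313632 ,  12.        ])), (array([318.1, 155.7]), 0.91, array([462.52276945, 348.26292454,  12.        ])), (array([201.6, 216.7]), 0.81, array([300.68463668, 329.55356341,  12.        ]))]
```

View pics/w22.png

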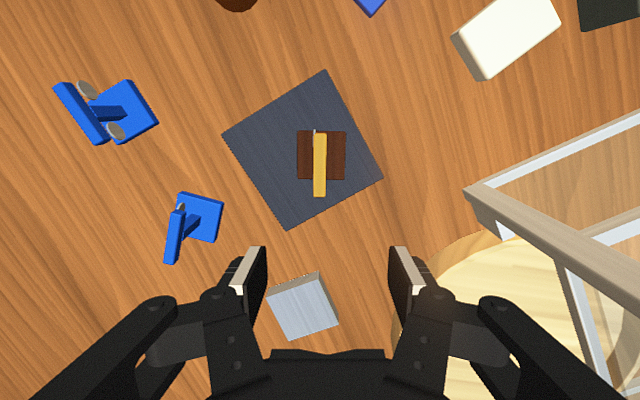

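```bash
python3 - <<'E'
from go import *
c=cap('wrist')
im=cv2.cvtColor(c['color'],cv2.COLOR_RGB2BGR)
cv2.imwrite('pics/z22.png',cv2.resize(im[110:220,270:380],None,fx=5,fy=5,interpolation=cv2.INTER_CUBIC))
print(onz(c,(321,155),26),onz(c,(320,165),88),onz(c,(320,135),88),onz(c,(320,196),88))
E
```

```text
[467.5575542  349.36805819  26.        ] [467.93473315 349.53365177  88.        ] [477.9299277  374.96179887  88.        ] [456.98861289 321.68631424  88.        ]
```

View pics/z22.png

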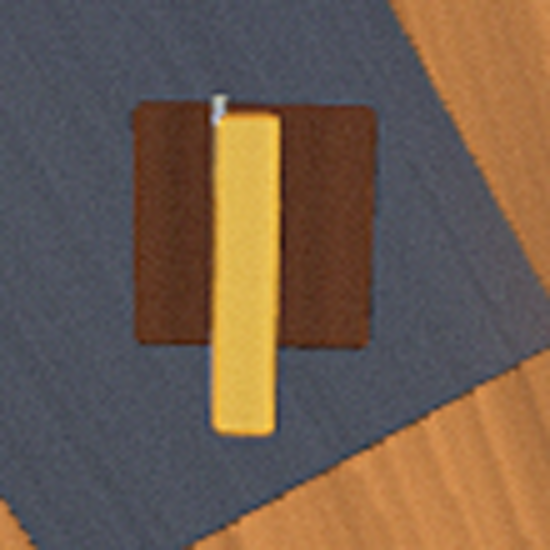

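arm_command([
  [0.02,-0.0015,-0.007,0,0.7],
  [0.04,-0.0015,-0.0066,0,0.7],
  [0.04,-0.0015,-0.0066,0,0.7],
  [0.02,0,0,0,0.7],
  [0,0,0,0,0.7],
])

```text
time_s: 36.67
eef_pos: [468.0, 349.3, 109.4]
ee_rot: [-0.4, -0.582, -0.401, 0.584]
force: [1.6, -0.5, 0.9]
grip_width: 0.699
```

```bash
python3 - <<'E'
from go import *
plan([468,349.5,60],-0.366)
c=cap('wrist','w23.png')
print(proj(c,(468,349.5,88)),proj(c,(468,349.5,26)))
E
```

```text
t 36.67 pos [468.  349.3 109.4] psi -0.367 j [ 0.44  0.56  1.46 -0.    1.12  0.81] F [ 1.6 -0.5  0.9] g 0.699 toolx [-0.003 -0.001 -1.   ]
d [  0.    0.2 -49.4] dpsi 0.001 n 2
[0.0247, -0.0, -0.0001, -0.0005]
[0.0247, -0.0, -0.0001, -0.0005]
[324.33746328 238.37944336] [325.19672822 204.94170574]
```

View pics/w23.png

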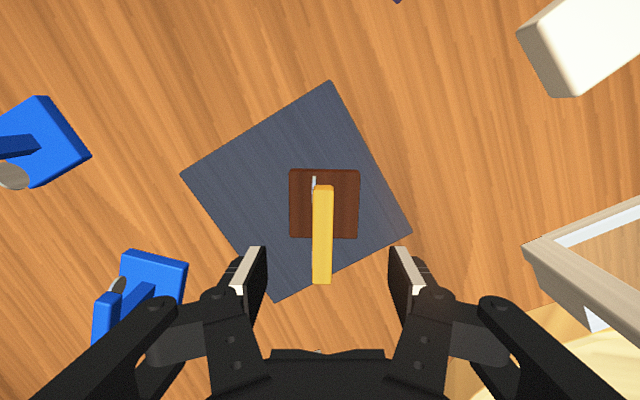

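arm_command([
  [0.025,-0.0005,0,0,0.5],
  [0.02,0,0,0,0.4],
  [0.004,0,0,0,0.4],
  [0,0,0,0,0.4],
  [0,0,0,0,0],
  [0,0,0,0,0],
  [0,0,0,0,0],
  [0,0,0,0,0],
  [0,0,0,0,0],
], squeeze=70)

```text
time_s: 37.85
eef_pos: [468.1, 350.5, 62.0]
ee_rot: [0.401, 0.583, 0.401, -0.582]
force: [-2.0, 0.3, 3.8]
grip_width: 0.124
```

```bash
python3 - <<'E'
from go import *
plan([468,349.5,150])
c=cap('wrist','w24.png')
E
```

```text
t 37.85 pos [468.1 350.5  62. ] psi -0.366 j [0.44 0.62 1.5  0.   1.02 0.81] F [-2.   0.3  3.8] g 0.124 toolx [ 0.001  0.    -1.   ]
d [-0.1 -1.  88. ] dpsi 0.0 n 2
[-0.044, 0.0001, 0.0005, -0.0]
[-0.044, 0.0001, 0.0005, -0.0]
```

View pics/w24.png

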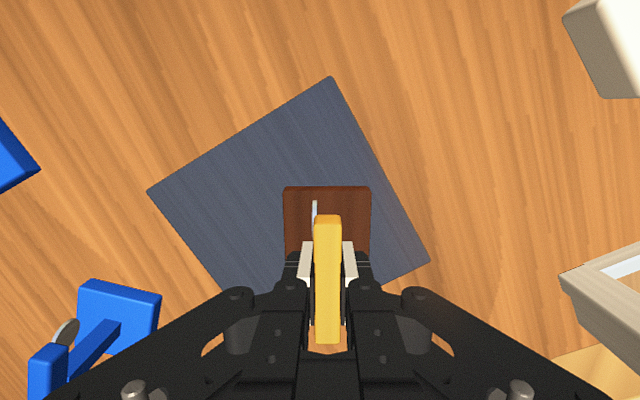

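arm_command([
  [-0.01,0,0,0,0],
  [-0.03,0,0,0,0],
  [-0.04,0,0,0,0],
  [-0.03,0,0,0,0],
  [0,0,0,0,0],
])

```text
time_s: 38.52
eef_pos: [468.7, 350.6, 173.8]
ee_rot: [0.401, 0.584, 0.4, -0.581]
force: [0.3, -0.2, -1.0]
grip_width: 0.126
```

```bash
python3 - <<'E'
from go import *
plan([554.4,-27.4,170],n=10)
c=cap('wrist','w25.png')
E
```

```text
t 38.52 pos [468.7 350.6 173.8] psi -0.366 j [ 0.44  0.49  1.39 -0.    1.25  0.81] F [ 0.3 -0.2 -1. ] g 0.126 toolx [ 0.004  0.002 -1.   ]
d [  85.7 -378.    -3.8] dpsi 0.0 n 10
[0.0004, 0.0215, 0.0322, -0.0]
[0.0004, 0.0215, 0.0322, -0.0]
[0.0004, 0.0215, 0.0322, -0.0]
[0.0004, 0.0215, 0.0322, -0.0]
[0.0004, 0.0215, 0.0322, -0.0]
[0.0004, 0.0215, 0.0322, -0.0]
[0.0004, 0.0215, 0.0322, -0.0]
[0.0004, 0.0215, 0.0322, -0.0]
[0.0004, 0.0215, 0.0322, -0.0]
[0.0004, 0.0215, 0.0322, -0.0]
```

View pics/w25.png

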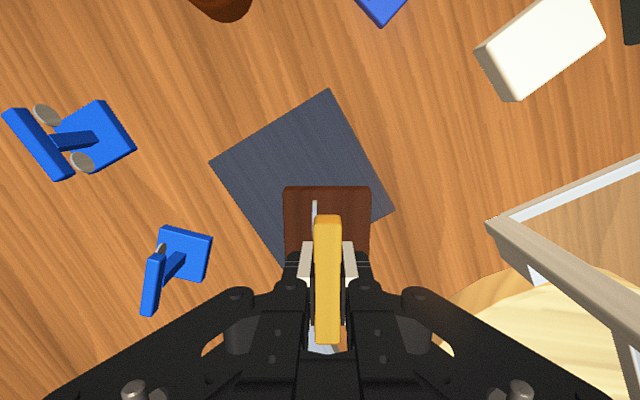

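arm_command([
  [0,0.0107,0.0161,0,0],
  [0,0.0215,0.0322,0,0],
  [0,0.0215,0.0322,0,0],
  [0,0.0215,0.0322,0,0],
  [0,0.0215,0.0322,0,0],
  [0,0.0215,0.0322,0,0],
  [0,0.0215,0.0322,0,0],
  [0,0.0215,0.0322,0,0],
  [0,0.0215,0.0322,0,0],
  [0,0.0215,0.0322,0,0],
  [0,0.0107,0.0161,0,0],
  [0,0,0,0,0],
])

```text
time_s: 40.08
eef_pos: [552.8, -28.3, 170.7]
ee_rot: [-0.4, -0.583, -0.4, 0.583]
force: [0.1, -0.5, -1.4]
grip_width: 0.124
```

```bash
python3 - <<'E'
from go import *
plan([554.4,-27.4,82])
c=cap('wrist','w26.png')
E
```

```text
t 40.08 pos [552.8 -28.3 170.7] psi -0.368 j [-0.26  0.43  1.5   0.    1.22  0.11] F [ 0.1 -0.5 -1.4] g 0.124 toolx [-0.002  0.    -1.   ]
d [  1.6   0.9 -88.7] dpsi 0.0 n 2
[0.0444, 0.0006, -0.0007, -0.0]
[0.0444, 0.0006, -0.0007, -0.0]
```

View pics/w26.png

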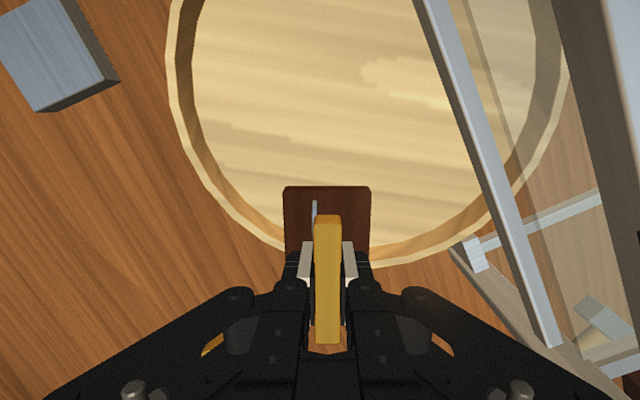

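arm_command([
  [0.025,0,0,0,0],
  [0.03,0,0,0,0],
  [0.02,0,0,0,0],
  [0.01,0,0,0,0],
  [0,0,0,0,0],
])

```text
time_s: 40.75
eef_pos: [553.0, -26.6, 86.4]
ee_rot: [-0.401, -0.582, -0.401, 0.583]
force: [0.8, -0.0, -1.3]
grip_width: 0.126
```

```bash
python3 - <<'E'
from go import *
plan([554.4,-27.4,80])
c=cap('wrist','w27.png')
E
```

```text
t 40.75 pos [553.  -26.6  86.4] psi -0.365 j [-0.26  0.53  1.59  0.    1.03  0.11] F [ 0.8 -0.  -1.3] g 0.126 toolx [-0.001  0.    -1.   ]
d [ 1.4 -0.8 -6.4] dpsi 0.0 n 1
[0.0064, 0.0016, 0.0002, -0.0]
```

View pics/w27.png

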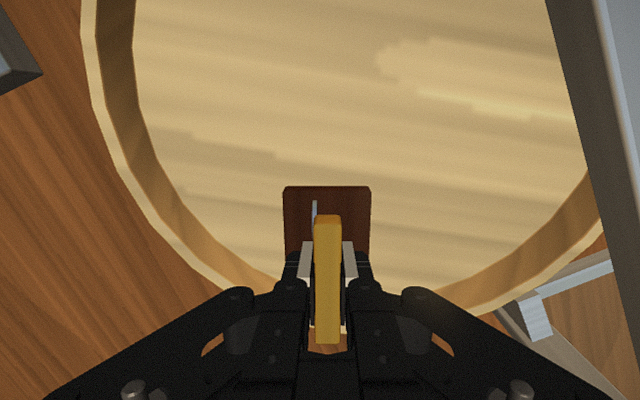

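arm_command([
  [0.004,0,0,0,0],
  [0.001,0,0,0,0],
  [0,0,0,0,0],
])

```text
time_s: 41.18
eef_pos: [553.3, -27.3, 81.7]
ee_rot: [0.401, 0.583, 0.401, -0.583]
force: [-0.3, -0.9, -1.5]
grip_width: 0.124
```

arm_command([
  [0.001,0,0,0,0],
  [0,0,0,0,0],
])

```text
time_s: 41.42
eef_pos: [553.2, -27.3, 80.6]
ee_rot: [-0.401, -0.583, -0.401, 0.583]
force: [0.6, 0.6, -0.5]
grip_width: 0.128
```

arm_command([
  [0.001,0,0,0,0],
  [0,0,0,0,0],
])

```text
time_s: 41.68
eef_pos: [553.5, -27.4, 79.9]
ee_rot: [0.401, 0.583, 0.4, -0.582]
force: [0.2, 1.0, 0.9]
grip_width: 0.126
```

arm_command([
  [0.0005,0,0,0,0],
  [0,0,0,0,0.25],
  [0,0,0,0,0.4],
  [0,0,0,0,0.4],
  [-0.02,0,0,0,0.4],
  [-0.04,0,0,0,0.4],
  [-0.04,0,0,0,0.4],
  [0,0,0,0,0.4],
])

```text
time_s: 42.68
eef_pos: [554.4, -27.6, 181.9]
ee_rot: [0.402, 0.584, 0.399, -0.581]
force: [-1.0, 1.1, -1.4]
grip_width: 0.397
```

```bash
python3 - <<'E'
from go import *
plan([513.9,155.7,150],-.873)
c=cap('wrist','w28.png');cap('scene','s28.png')
E
```

```text
t 42.67 pos [554.4 -27.6 181.9] psi -0.366 j [-0.26  0.42  1.48  0.    1.24  0.11] F [-1.   1.1 -1.4] g 0.397 toolx [ 0.006 -0.001 -1.   ]
d [-40.5 183.3 -31.9] dpsi -0.507 n 5
[0.0064, -0.0207, -0.0313, 0.1014]
[0.0064, -0.0238, -0.0291, 0.1014]
[0.0064, -0.0266, -0.0265, 0.1014]
[0.0064, -0.0291, -0.0237, 0.1014]
[0.0064, -0.0314, -0.0206, 0.1014]
```

View pics/w28.png

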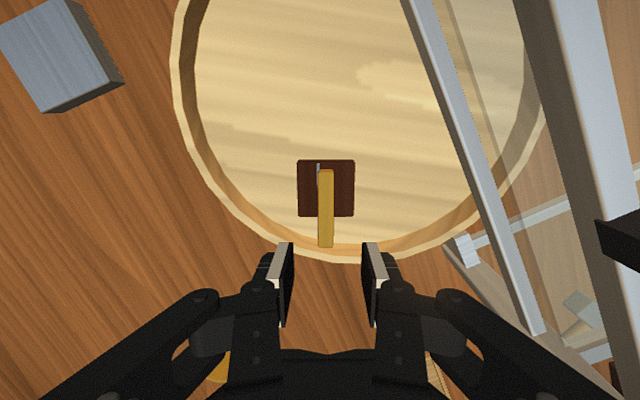

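View pics/s28.png

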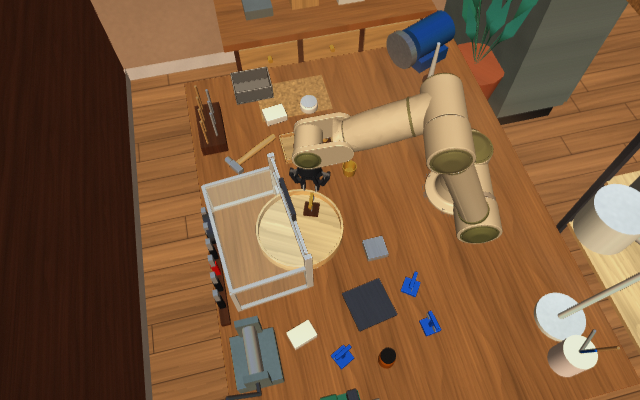

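The T-stand stands upright on the turntable, base centre at (326,188) in the wrist view. Next I go to the rim at 130°.

arm_command([
  [0,-0.0207,-0.0313,0.1014,0.35],
  [0.0064,-0.0238,-0.0291,0.1014,0.35],
  [0.0064,-0.0266,-0.0265,0.1014,0.35],
  [0.0064,-0.0291,-0.0237,0.1014,0.35],
  [0.0064,-0.0314,-0.0206,0.1014,0.35],
  [0.006,0,0,0,0.35],
  [0,0,0,0,0.35],
])

```text
time_s: 43.65
eef_pos: [512.3, 155.5, 146.3]
ee_rot: [-0.242, -0.664, -0.242, 0.665]
force: [-0.3, -0.7, -0.2]
grip_width: 0.35
```

```bash
python3 - <<'E'
from go import *
plan([513.9,155.5,41],-.873)
c=cap('wrist','w29.png')
E
```

```text
t 43.65 pos [512.3 155.5 146.3] psi -0.872 j [ 0.08  0.42  1.58 -0.    1.14  0.95] F [-0.3 -0.7 -0.2] g 0.35 toolx [-0.002 -0.    -1.   ]
d [   1.6    0.  -105.3] dpsi -0.001 n 3
[0.0351, 0.0003, -0.0004, 0.0002]
[0.0351, 0.0003, -0.0004, 0.0002]
[0.0351, 0.0003, -0.0004, 0.0002]
```

View pics/w29.png

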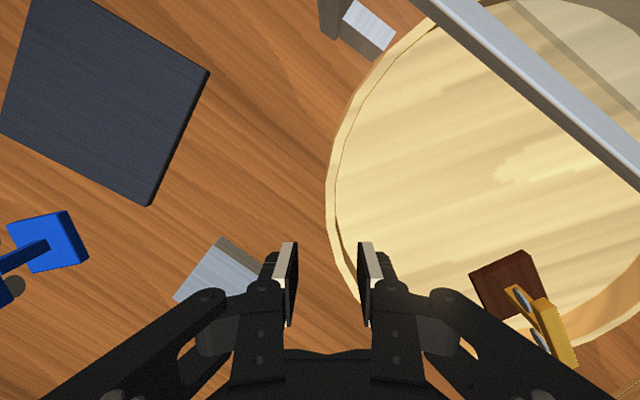

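arm_command([
  [0.035,0,0,0,0.35],
  [0.035,0,0,0,0.35],
  [0.025,0,0,0,0.35],
  [0.01,0,0,0,0.35],
  [0,0,0,0,0.35],
  [0,0,0,0,0],
  [0,0,0,0,0],
  [0,0,0,0,0],
  [0,0,0,0,0],
], squeeze=40)

```text
time_s: 44.82
eef_pos: [513.7, 154.8, 43.7]
ee_rot: [0.242, 0.665, 0.24, -0.664]
force: [1.1, -8.1, 0.5]
grip_width: 0.108
```

```bash
python3 - <<'E'
from go import *
plan([513.9,155.5,41],-.873)
c=cap('wrist','w30.png')
E
```

```text
t 44.83 pos [513.7 154.8  43.7] psi -0.875 j [ 0.07  0.56  1.67 -0.    0.91  0.95] F [ 1.1 -8.1  0.5] g 0.108 toolx [ 0.003 -0.001 -1.   ]
d [ 0.2  0.7 -2.7] dpsi 0.002 n 1
[0.0027, -0.0004, -0.0006, -0.0018]
```

View pics/w30.png

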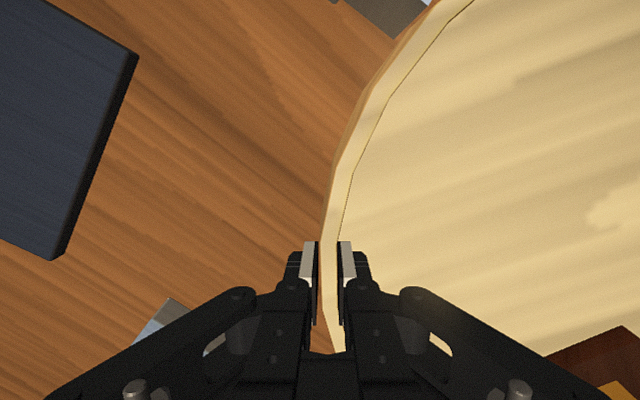

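arm_command([
  [0,0.0004,0.0105,-0.0698,0],
  [0,0.0004,0.0105,-0.0698,0],
  [0,0.0011,0.0184,-0.1222,0],
  [0,0.0011,0.0184,-0.1222,0],
  [0,0.0019,0.0236,-0.1571,0],
  [0,0.0019,0.0236,-0.1571,0],
  [0,0.0011,0.0184,-0.1222,0],
  [0,0.0011,0.0184,-0.1222,0],
  [0,0.0004,0.0105,-0.0698,0],
  [0,0.0001,0.0053,-0.0349,0],
  [0,0,0,0,0],
])

```text
time_s: 46.25
eef_pos: [463.6, 12.9, 43.8]
ee_rot: [0.543, 0.456, 0.539, -0.454]
force: [7.3, -3.5, -5.5]
grip_width: 0.11
```

```bash
python3 - <<'E'
from go import *
plan([513.9,155.5,41])
s=ctrl.sense();p=s['eef_pos'];print(np.hypot(p[0]-611,p[1]-40),np.degrees(np.arctan2(p[1]-40,p[0]-611))%360)
c=cap('scene','s31.png');cv2.imwrite('pics/s31z.png',cv2.cvtColor(cv2.resize(c['color'][140:320,190:410],None,fx=3.5,fy=3.3,interpolation=cv2.INTER_CUBIC),cv2.COLOR_RGB2BGR))
E
```

```text
t 46.25 pos [463.6  12.9  43.8] psi 0.172 j [-0.23  0.43  1.89  0.    0.81 -0.4 ] F [ 7.3 -3.5 -5.5] g 0.11 toolx [ 0.007 -0.001 -1.   ]
d [ 50.3 142.6  -2.8] dpsi 0.0 n 4
[0.0007, 0.0185, -0.033, -0.0]
[0.0007, 0.0185, -0.033, -0.0]
[0.0007, 0.0185, -0.033, -0.0]
[0.0007, 0.0185, -0.033, -0.0]
149.83661568845034 190.40074780238126
```

View pics/s31z.png

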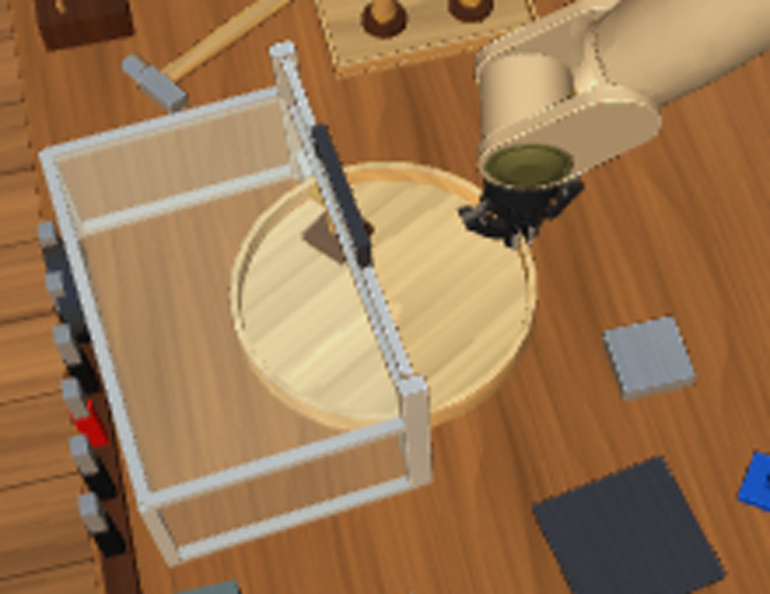

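arm_command([
  [0,0.0004,0.0105,-0.0698,0],
  [0,0.0004,0.0105,-0.0698,0],
  [0,0.0011,0.0184,-0.1222,0],
  [0,0.0011,0.0184,-0.1222,0],
  [0,0.0019,0.0236,-0.1571,0],
  [0,0.0019,0.0236,-0.1571,0],
  [0,0.0011,0.0184,-0.1222,0],
  [0,0.0011,0.0184,-0.1222,0],
  [0,0.0004,0.0105,-0.0698,0],
  [0,0.0001,0.0053,-0.0349,0],
  [0,0,0,0,0],
  [0,0,0,0,0],
])

```text
time_s: 47.8
eef_pos: [560.0, -101.1, 43.8]
ee_rot: [0.698, 0.124, 0.694, -0.123]
force: [7.0, 3.4, -2.5]
grip_width: 0.108
```

```bash
python3 - <<'E'
from go import *
plan([513.9,155.5,41])
s=ctrl.sense();p=s['eef_pos'];print(np.hypot(p[0]-611,p[1]-40),np.degrees(np.arctan2(p[1]-40,p[0]-611))%360)
c=cap('scene','s32.png');cv2.imwrite('pics/s32z.png',cv2.cvtColor(cv2.resize(c['color'][140:320,190:410],None,fx=3.5,fy=3.3,interpolation=cv2.INTER_CUBIC),cv2.COLOR_RGB2BGR))
E
```

```text
t 47.8 pos [ 560.  -101.1   43.8] psi 1.219 j [-0.39  0.61  1.57  0.    0.95 -1.61] F [ 7.   3.4 -2.5] g 0.108 toolx [ 0.005  0.    -1.   ]
d [-46.1 256.6  -2.8] dpsi 0.0 n 6
[0.0005, 0.0375, -0.0219, -0.0]
[0.0005, 0.0375, -0.0219, -0.0]
[0.0005, 0.0375, -0.0219, -0.0]
[0.0005, 0.0375, -0.0219, -0.0]
[0.0005, 0.0375, -0.0219, -0.0]
[0.0005, 0.0375, -0.0219, -0.0]
150.05958321818997 250.11285895460867
```

View pics/s32z.png

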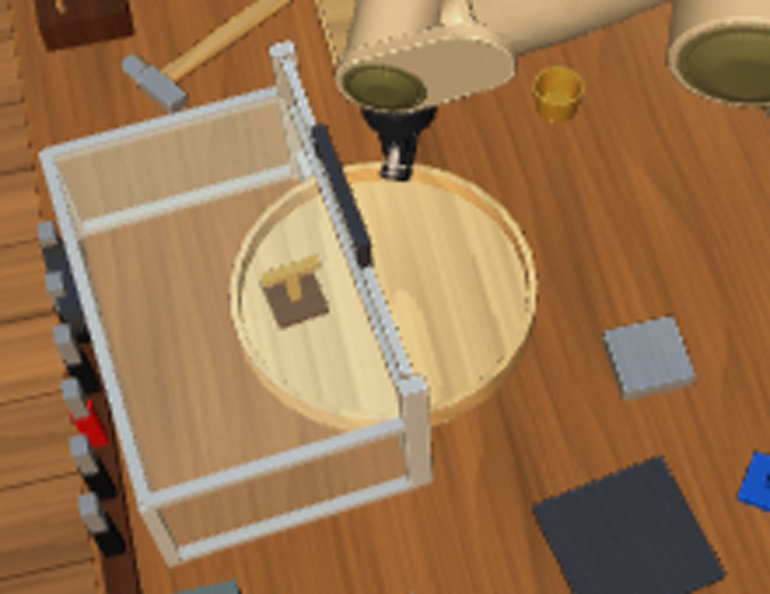

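arm_command([
  [0,0,0,0,0.2],
  [0,0,0,0,0.35],
  [0,0,0,0,0.35],
  [-0.02,0,0,0,0.35],
  [-0.04,0,0,0,0.35],
  [-0.05,0,0,0,0.5],
  [-0.05,0,0,0,0.5],
  [-0.05,0,0,0,0.5],
  [-0.05,0,0,0,0.5],
  [-0.04,0,0,0,0.5],
  [0,0,0,0,0.5],
])

```text
time_s: 49.22
eef_pos: [558.6, -101.6, 345.5]
ee_rot: [0.698, 0.122, 0.694, -0.123]
force: [0.8, -0.4, -1.6]
grip_width: 0.499
```

```bash
python3 - <<'E'
from go import *
plan([642,39.5,343],0.11,half=False)
c=cap('scene','s33.png');cv2.imwrite('pics/s33z.png',cv2.cvtColor(cv2.resize(c['color'][140:320,190:410],None,fx=3.5,fy=3.3,interpolation=cv2.INTER_CUBIC),cv2.COLOR_RGB2BGR))
E
```

```text
t 49.23 pos [ 558.6 -101.6  345.5] psi 1.221 j [-0.39  0.36  1.14 -0.    1.63 -1.61] F [ 0.8 -0.4 -1.6] g 0.499 toolx [ 0.005 -0.002 -1.   ]
d [ 83.4 141.1  -2.5] dpsi -1.111 n 8
[0.0003, 0.0201, 0.0038, 0.1389]
[0.0003, 0.0205, 0.0009, 0.1389]
[0.0003, 0.0204, -0.0019, 0.1389]
[0.0003, 0.0199, -0.0047, 0.1389]
[0.0003, 0.0191, -0.0074, 0.1389]
[0.0003, 0.0179, -0.01, 0.1389]
[0.0003, 0.0163, -0.0124, 0.1389]
[0.0003, 0.0145, -0.0145, 0.1389]
```

View pics/s33z.png

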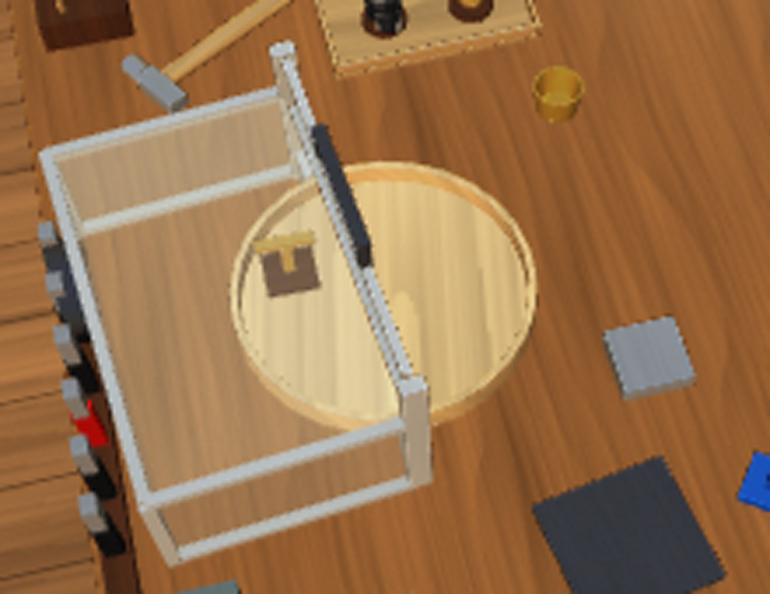

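```bash
python3 - <<'E'
from go import *
c=cap('scene');d=cap('side','d33.png')
def bf(p): 
    r=p[:2]-np.array([611,39.5]);a=.107
    return np.array([r[0]*np.cos(a)+r[1]*np.sin(a),-r[0]*np.sin(a)+r[1]*np.cos(a)]).round(1)
q=(190+290/3.5,140+270/3.3)
print(bf(onz(c,q,44)), np.hypot(*bf(onz(c,q,44))))
for n,cc in(('scene',c),('side',d)):
  for o in ctrl.place_of(n,'bar_stand'): print(n,np.round(o['uv'],1),o['score'],bf(onz(cc,o['uv'],30)))
cv2.imwrite('pics/d33z.png',cv2.cvtColor(cv2.resize(d['color'][80:240,270:470],None,fx=3.7,fy=3.7,interpolation=cv2.INTER_CUBIC),cv2.COLOR_RGB2BGR))
E
```

```text
[ 84.1 -56.4] 101.26090064778211
scene [410.6 284.8] 0.87 [-281.6  324.7]
scene [340.5 360.7] 0.81 [ 29.2 475. ]
scene [428.6 324. ] 0.77 [-279.3  465.5]
side [245.3 144.3] 0.74 [  1.2 418.7]
side [204.9 207.9] 0.59 [-297.4  298.4]
side [366.7 194.7] 0.57 [ 70.2 -66.8]
side [174.6 188.6] 0.45 [-302.9  441.8]
```

View pics/d33z.png

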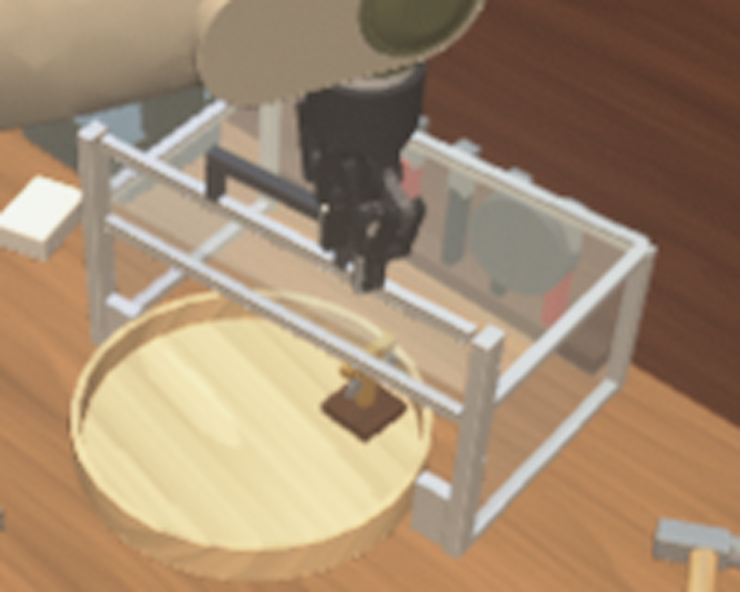

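arm_command([
  [0,0.0201,0.0038,0.1389,0.5],
  [0,0.0205,0.0009,0.1389,0.5],
  [0,0.0204,-0.0019,0.1389,0.5],
  [0,0.0199,-0.0047,0.1389,0.5],
  [0,0.0191,-0.0074,0.1389,0.5],
  [0,0.0179,-0.01,0.1389,0.5],
  [0,0.0163,-0.0124,0.1389,0.5],
  [0,0.0145,-0.0145,0.1389,0.5],
  [0,0,0,0,0.5],
])

```text
time_s: 50.6
eef_pos: [641.7, 40.5, 341.1]
ee_rot: [0.527, 0.471, 0.528, -0.472]
force: [-0.8, -0.9, 0.3]
grip_width: 0.5
```

```bash
python3 - <<'E'
from go import *
plan([642,39.5,263],0.11,half=False)
c=cap('wrist','w34.png')
s=cap('scene','s34.png');cv2.imwrite('pics/s34z.png',cv2.cvtColor(cv2.resize(s['color'][140:320,190:410],None,fx=3.5,fy=3.3,interpolation=cv2.INTER_CUBIC),cv2.COLOR_RGB2BGR))
E
```

```text
t 50.6 pos [641.7  40.5 341.1] psi 0.112 j [-0.12  0.56  0.85  0.    1.73 -0.23] F [-0.8 -0.9  0.3] g 0.5 toolx [-0.002  0.    -1.   ]
d [  0.3  -1.  -78.1] dpsi -0.002 n 2
[0.0391, 0.0001, 0.0005, 0.0012]
[0.0391, 0.0001, 0.0005, 0.0012]
```

View pics/w34.png

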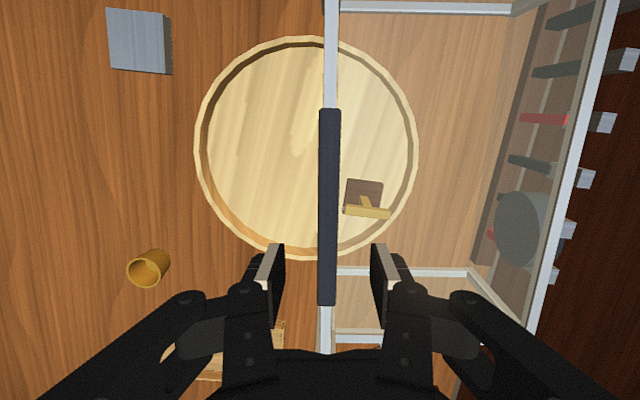

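View pics/s34z.png

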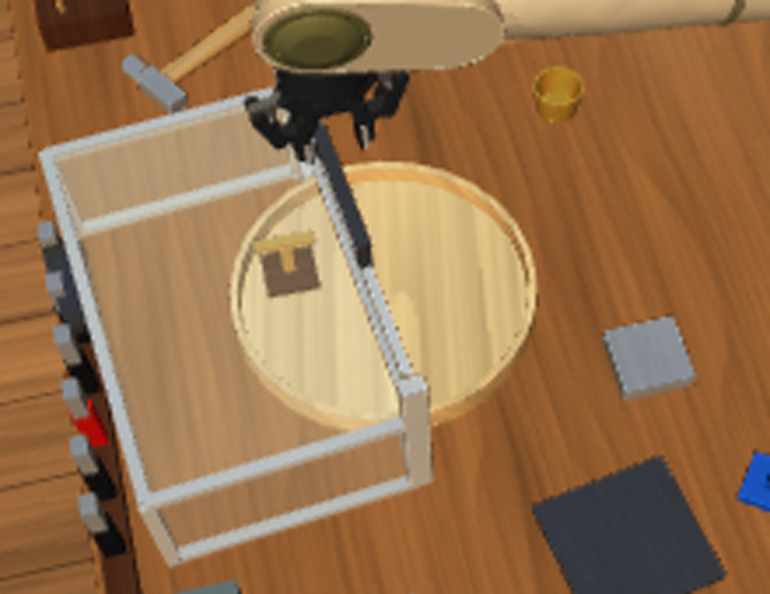

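```bash
python3 - <<'E'
from go import *
c=cap('wrist')
def bf(p): 
    r=p[:2]-np.array([611,39.5]);a=.107
    return np.array([r[0]*np.cos(a)+r[1]*np.sin(a),-r[0]*np.sin(a)+r[1]*np.cos(a)]).round(1)
print(bf(onz(c,(363,196),44)))
print([(np.round(d['uv'],1),bf(onz(c,d['uv'],30))) for d in ctrl.place_of('wrist','bar_stand')])
E
```

```text
[ 84.  -58.7]
[]
```

The stand was evidently knocked about 3 cm but is upright and still at booth coordinates of about (82,−58), roughly 100 mm from the axis and well within limits. Now I lower the sash.

arm_command([
  [0.03,0,0,0,0.5],
  [0.03,0,0,0,0.5],
  [0.017,0,0,0,0.5],
  [0,0,0,0,0.5],
  [0,0,0,0,0],
  [0,0,0,0,0],
  [0,0,0,0,0],
  [0,0,0,0,0],
], squeeze=50)

```text
time_s: 51.8
eef_pos: [641.9, 39.5, 266.1]
ee_rot: [0.527, 0.472, 0.526, -0.472]
force: [2.2, -0.6, 2.2]
grip_width: 0.149
```

arm_command([
  [0.004,0,0,0,0],
  [0.008,0,0,0,0],
  [0.01,0,0,0,0],
  [0.01,0,0,0,0],
  [0.01,0,0,0,0],
  [0.01,0,0,0,0],
  [0.01,0,0,0,0],
  [0.008,0,0,0,0],
  [0.004,0,0,0,0],
  [0,0,0,0,0],
])

```text
time_s: 53.05
eef_pos: [641.9, 39.5, 190.1]
ee_rot: [0.527, 0.472, 0.527, -0.472]
force: [7.6, -2.8, -2.5]
grip_width: 0.153
```

```bash
python3 - <<'E'
from go import *
plan([642,39.5,185],0.11,half=False)
E
```

```text
t 53.05 pos [641.9  39.5 190.1] psi 0.11 j [-0.12  0.61  1.16 -0.    1.37 -0.23] F [ 7.6 -2.8 -2.5] g 0.153 toolx [ 0. -0. -1.]
d [ 0.1  0.  -5.1] dpsi 0.0 n 1
[0.0051, 0.0001, -0.0, -0.0001]
```

arm_command([
  [0.002,0,0,0,0],
  [0.002,0,0,0,0],
  [0.001,0,0,0,0],
  [0,0,0,0,0],
])

```text
time_s: 53.55
eef_pos: [641.9, 39.5, 186.8]
ee_rot: [0.527, 0.472, 0.526, -0.471]
force: [3.7, -2.5, 6.9]
grip_width: 0.152
```

arm_command([
  [0.001,0,0,0,0],
  [0.001,0,0,0,0],
  [0,0,0,0,0],
])

```text
time_s: 53.92
eef_pos: [642.0, 39.5, 186.8]
ee_rot: [0.528, 0.472, 0.526, -0.471]
force: [-1.4, -2.5, 18.3]
grip_width: 0.15
```

arm_command([
  [0,0,0,0,0.3],
  [0,0,0,0,0.5],
  [0,0,0,0,0.5],
  [0,0,0,0,0.5],
  [-0.02,0,0,0,0.5],
  [-0.04,0,0,0,0.5],
  [-0.04,0,0,0,0.5],
  [-0.04,0,0,0,0.5],
  [0,-0.04,0,0,0.5],
  [0,-0.05,0,0,0.5],
  [0,-0.05,0,0,0.5],
  [0,0,0,0,0.5],
])

```text
time_s: 55.42
eef_pos: [500.1, 24.4, 325.0]
ee_rot: [0.527, 0.472, 0.527, -0.472]
force: [1.1, -0.6, 0.9]
grip_width: 0.499
```

```bash
python3 - <<'E'
from go import *
plan([642,39.5,185],0.11,half=False)
c=cap('wrist','w35.png')
s=cap('scene','s35.png');d=cap('side','d35.png')
cv2.imwrite('pics/s35z.png',cv2.cvtColor(cv2.resize(s['color'][100:320,190:410],None,fx=3,fy=2.7,interpolation=cv2.INTER_CUBIC),cv2.COLOR_RGB2BGR))
for z in (202,208,282): print(z,proj(s,(642,40,z)),proj(d,(642,40,z)))
print(ctrl.place_of('scene','sash_handle')[:1],ctrl.place_of('side','sash_handle')[:1])
E
```

```text
t 55.42 pos [500.1  24.4 325. ] psi 0.11 j [-0.19  0.21  1.39 -0.    1.54 -0.3 ] F [ 1.1 -0.6  0.9] g 0.499 toolx [-0. -0. -1.]
d [ 141.9   15.1 -140. ] dpsi 0.0 n 5
[0.028, 0.0285, 0.0001, -0.0001]
[0.028, 0.0285, 0.0001, -0.0001]
[0.028, 0.0285, 0.0001, -0.0001]
[0.028, 0.0285, 0.0001, -0.0001]
[0.028, 0.0285, 0.0001, -0.0001]
202 [288.86876708 208.04956603] [344.87984263 152.74217784]
208 [288.75221468 207.15015623] [344.93298521 151.22997643]
282 [287.25004891 195.55826526] [345.61523587 131.81615866]
[{'uv': [288.0, 208.7], 'score': 0.72}] [{'uv': [343.6, 152.3], 'score': 0.61}]
```

View pics/s35z.png

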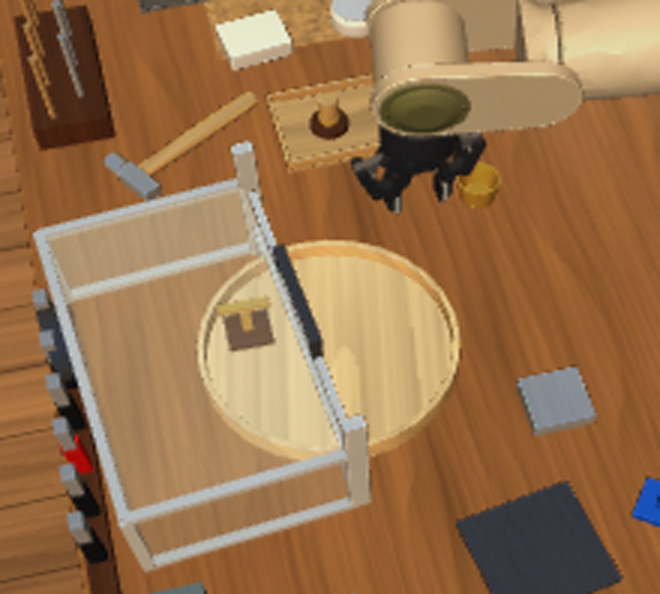

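View pics/d35.png

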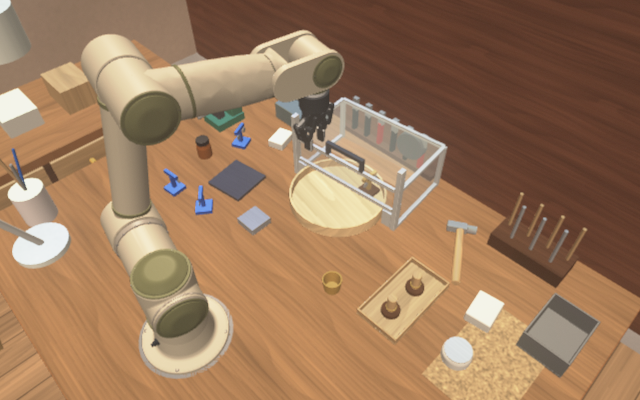

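```bash
python3 -c "
from rig import ctrl
print(ctrl.finish_job())"
```

```text
the job is handed in; nothing more can be done
None
```

The whole job was carried out and handed in after about 55 s of robot time. There was no verdict, so the checks below are my own last measurements.

- **Sash:** I raised it to its upper stop and, at the end, lowered it slowly onto its lower stop. At the bottom the stop pushed back with about 18 N. In both fixed cameras the handle sits where it should at 202 mm, the shut height.
- **Ring stands:** Only two were in this start. Both stand upright in the tray, at about −54 and +46 mm along its length and near its centre line.
- **T-shaped stand:** It is upright on the turntable behind the sash. After I turned it inside, it was knocked about 3 cm. I measured it again at about x 70–84 mm, y −56 to −67 mm in the booth's axes, about 100 mm from the turntable's axis. It did not move between looks, and since that is within the limits I left it there.
- **Camera disagreement:** The side camera's network put the T-stand about 14 mm nearer the sash (x about 70 mm) than my other two readings (84 mm). Either value passes the 55 mm limit.
- **Other things on the bench:** None looks moved in the last pictures, judged by eye rather than measured. The gripper ended clear of everything.

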